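# Unpin the bedside tilt-out drawer and stand the slim bottle in it

## Robot

A 6-joint arm with a two-finger parallel gripper is mounted at the origin on the work surface. World frame = base frame: x ahead of the robot, y to its left, z up, the work surface at z = 0. Lengths are in mm, angles in degrees, forces in N, time in s.
With the tool pointing down it reaches from about 375 to 975 mm from the base axis. Payload 3.8 kg.
Tool frame: the origin (TCP) lies at the very end of the fingers, on their centre line; the grasp point (between the pads) lies 19 mm behind it; x points along the fingers, y is the direction in which the jaws open and shut, and the axes are right-handed (so a half turn about x gives the same grasp; the last joint's range is limited). The gripper opens to 85 mm and grips with 20 to 120 N. Pads are 22 mm wide; open, the fingers measure 114 mm over their backs; the gripper's body (76 mm by 85 mm) begins 54 mm behind the grasp point. The pads swing forward as they close: fully open they stand 13 mm farther back than shut.
Start: joints at [66.354, 15.12, 91.902, -0, 72.978, -2.114], TCP at [247.734, 627.89, 231.28] pointing down, gripper open.
Joint ranges: [-150.88, 150.88], [-54.13, 125.18], [17.81, 147.31], [-75.09, 255.09], [0, 152.58], [-146.25, 146.25]. Speed limits (degrees/s): [147.25, 147.25, 180, 180, 180, 180].

## Interface

Orientations are given as a 3x3 rotation matrix whose columns are the frame's x, y, z axes.
In Python, from rig import arm gives the robot as it stands.
- The arm moves only by the tool step_arm, never from a script. Its argument "increments" is a list of rows, each an object of numbers: "tx", "ty", "tz": the shift along the tool's x, y, z in cm; "wx", "wy", "wz": the turn, a rotation vector about the tool's x, y, z in rad; "grip": the closure, from 0 (fully open) to 1 (shut). In form: [{"tx": .., "ty": .., "tz": .., "wx": .., "wy": .., "wz": .., "grip": ..}, ...]. A call has 1 to 8 rows; each row shifts and turns the commanded pose from where the row before left it, along the tool's axes as they then stand; what a row does not reach is not made up. A row lasts 1/8 s, in which the tool goes at most 62.5 mm and 10.7 degrees, less where a joint would pass 70% of its speed; a pose out of reach is approached as far as the arm can. A call with a gripper value outside its range is refused whole. The fingers move at their own pace and stop on an object; "squeeze" is the grip in N (left out, the last holds). Time passes only in rows, so rows that do not move let the fingers close. It gives the time, the measured TCP pose, the force and the opening at its end, in the units of the state.
- arm.state(): the state, without advancing time (a new reading comes with each control period).
- arm.capture(name): name is "scene" or "top" or "wrist"; returns a dict with "img" (384x512x3 uint8, blue, green, red), "intrinsics" (3x3 intrinsics, pixels), "extrinsics" (4x4, takes a point from world to camera coordinates); the wrist camera has in their place "tool_from_camera" (4x4, takes a point from camera to tool coordinates, whose origin is the TCP and whose axes are the tool frame's). Camera axes: x right, y down, z forward; pixel columns grow to the right and rows downward; lengths in mm; the calibration is good to about 2 mm. A picture is of the moment at which its call begins: read the wrist's pose just before it. There is no depth.
- arm.hand_in(): hands the job in, once; it reports no verdict.
The state is a dict: "time": time; "joint_pos": joint angles; "dq": joint speeds; "tau": joint torques, N m; "ee_pos": TCP position; "eef_rot": TCP orientation; "contact_force": force on the tool from outside, world axes, zero at the start; "ft_torque": the same for the moment, N m; "gripper_width": opening from 0.0 (shut) to 1.0 (fully open).
Only numpy, scipy, OpenCV 4.12 (cv2) and the standard library are available. Lean on these libraries where they do the work, as an engineer would, in place of code of your own. Each camera call takes 0.05 s, during which the arm holds its last target.

## Task

Unlock the tilt-out drawer: draw its lock pin straight up out of the bore and hang it by its collar in the open notch at the side of the lock plate, then tip the drawer out fully to its stop. Stand the slim amber bottle in the open drawer, cap end up, so that it rests on the drawer's floor and leans flat along the inside of the drawer's front. Drop neither the pin nor the bottle, leave the drawer open, and do not shift or tip the stout bottle, tumbler, ramekin, spoon or clock.

Things in the scene. Friction and masses are not known exactly. Their poses are not given: they have to be found in the camera images.
- unit: Fixed walnut drawer unit: x -64 (front) to +70, y -95 to +95, 154 mm high. Origin: centre of its underside, on the table; the drawer opens to -x, z up. A 6 mm steel lock plate lies on its top (x -64 to 0, y 35 to 95, upper face at 160 mm). A lug of it, 50 mm wide, juts 54 mm ahead of the front and holds the bore; two prongs jut out at the side (y 103 to 143) and form the notch.
- bore (a point): Centre of the bore's mouth at the lock plate's upper face, 160 mm above the table, 28.5 mm ahead of the unit's front, at x -92.5, y 60 mm of the unit, whose axes it shares. The bore is vertical, 15 mm wide, through the 6 mm lug and, 6 mm below that, through the drawer's 10 mm thick ledge.
- notch (a point): Parking notch: a slot through the plate beside the unit, between two prongs 17.5 mm wide. This point is at the plate's upper face, 160 mm up, at x -30, y 124 mm of the unit, whose axes it shares. Slot 17 mm wide along x, closed 21 mm to -y, open at its end 19 mm to +y, above and below; free down to the table. The shank must be wholly inside the slot, the collar on both prongs.
- drawer (a joint): Tilt of the drawer in rad: 0 shut (start, locked by the pin), 0.60 fully open at its stop, top swinging to the unit's -x. Stiff hinge: it stays where it is left and takes about 2 to 5 N at the tab.
- hinge (a point): Middle of the drawer's hinge line, which runs along the unit's y, at the foot of the inner face of its front, 10 mm above the table, at x -64.5, y 0 mm of the unit; axes turn with the drawer (z up along the front, x into the drawer).
- tab (a point): Middle of the top inner edge of the drawer's finger tab: a plate 60 mm wide along y, 6 mm thick (from here to -x), 168 mm from the hinge line. Shut, it stands 24 mm above the unit's walnut top, which begins right behind it, so fingertips can hook behind it. Axes as hinge.
- bin (a point): Where the translucent blue drawer's floor meets the inside of its front, mid width. Axes turn with the drawer: x to its back, y across, z up along the front. Inside: y -79 to 79, x 0 to 108, front 132 mm high (tab 162 mm at y -60 to 0), sides falling from 128 to 67 mm, back 62 mm. A ledge juts 48 mm outside the front's top at y 35 to 85. The bottle in place has its origin at x 23, z 0.
- pin: Lock pin, 94 mm long, about 90 g, z up. Origin: centre of the underside of its collar. Below: steel shank 12 mm diameter, 55 mm long, last 6 mm tapered. Above: collar 28 mm diameter, 6 mm thick, then a flat black grip, z 6 to 39 mm, 44 mm wide along x, 12 mm thick along y (pinch across y). Starts in the bore, collar on the lug, grip turned any way.
- bottle: The slim amber bottle: 120 mm high, body 46 mm diameter up to 78 mm, sloping shoulder to 95 mm, white screw cap 32 mm diameter from z 98 to 120 mm; about 160 g. Origin: centre of its underside, z up. Stands on the table among its neighbours.
- stout: The stout amber bottle, bystander: 112 mm high, 66 mm diameter, white cap 46 mm. Origin: centre of its underside.
- tumbler: Glass tumbler, bystander: 122 mm high, 70 mm diameter at the rim. Origin: centre of its underside.
- ramekin: White ceramic ramekin, bystander: 45 mm high, 84 mm diameter. Origin: centre of its underside.
- teaspoon: Steel teaspoon lying on the table, bystander: 140 mm long along its x, under 20 mm high. Origin: middle of its length, on the table.
- clock: Round white clock standing on top of the unit, bystander: 45 mm deep, 84 mm wide, 88 mm high. Origin: centre of its underside.
Things that resemble listed ones, but are neither listed nor needed, are in the scene too. What is shaped like the bottle but red is not meant.

How it is judged (in metres and radians):
On the way, in this order (a step that is already met when the one before it is completed fails the run):
1. the pin is out of the bore and hangs upright in the side notch, its collar on the prongs, released (x of pin in the frame of notch between -0.005 and 0.005 m and y of pin in the frame of notch between -0.018 and 0.014 m and z of pin in the frame of notch between -0.004 and 0.004 m and angle between pin's own z axis and vertical below 0.12 rad and contact force between the fingers and pin below 0.1 N), for 0.2 s.
2. the drawer is tipped out to its stop (value of joint drawer above 0.53 rad), for 0.2 s.
At the end, for the whole second after the job is handed in: Pin upright in the notch, collar on the prongs (4 mm), shank between them; drawer open past 0.53 of 0.60 rad; slim bottle cap up on the drawer floor (9 mm), against its front (about 10 mm), leaning along it within 0.15 rad, within 62 mm of the middle; all at rest (x of pin in the frame of notch between -0.005 and 0.005 m and y of pin in the frame of notch between -0.018 and 0.014 m and z of pin in the frame of notch between -0.004 and 0.004 m and angle between pin's own z axis and vertical below 0.12 rad and value of joint drawer above 0.53 rad and x of bottle in the frame of bin between 0.013 and 0.035 m and y of bottle in the frame of bin between -0.062 and 0.062 m and z of bottle in the frame of bin between -0.004 and 0.009 m and angle between the z axis of bottle and the z axis of bin, either way round below 0.15 rad and angle between bottle's own z axis and vertical below 1 rad and linear speed of each of pin, bottle below 0.02 m/s and velocity of joint drawer below 0.05 rad/s); the robot touches nothing.
It fails at once if a bystander is shifted more than 20 mm (distance of any of stout, tumbler, ramekin, teaspoon, clock from where it was at the start of the episode above 0.02 m).
It fails at once if the stout bottle, tumbler or clock is tipped (angle between any of stout, tumbler, clock's own z axis and vertical above 0.4 rad).
It fails at once if the slim bottle is dropped (falls freely at over 0.8 m/s, some 30 mm) (linear speed of bottle above 0.8 m/s and contact force between the fingers and bottle below 0.1 N).
It fails at once if the pin is dropped (falls freely at over 0.8 m/s, some 30 mm) (linear speed of pin above 0.8 m/s and contact force between the fingers and pin below 0.1 N).
It also fails if it takes over 67 s, if anything falls off the work surface, if the arm or the gripper's body presses on something with over 40 N, if the wrist force passes 120 N, or if a joint passes its speed limit or range.

## Working session

There is one attempt and no reset: what is moved stays moved. The work goes in short steps, Python scripts to look and compute and a tool call to move; the robot and the scene stay as the last step left them, time stands still between calls to the robot, and variables do not carry over. Pictures are saved under pics/ and viewed, and the job is handed in when it is done.

Besides the shell and the picture viewer there is one more tool, called after ">>>" by a JSON object that holds its "op" and its "data", one argument or row to a line. step_arm: Moves the arm, as the interface text tells. Its arguments: {"type":"object","properties":{"increments":{"type":"array"},"squeeze":{"type":"number"}},"required":["increments"]}

```bash
ls; mkdir -p pics
python3 - <<'E'
from rig import arm
import cv2,numpy as np
s=arm.state();print(s)
for n in ("scene","top","wrist"):
    c=arm.capture(n);cv2.imwrite(f"pics/{n}0.png",c["img"])
    np.savez(f"pics/{n}0.npz",**c)
    for k in c:
        if k!="img":print(n,k,np.round(c[k],3).tolist())
E
```

```text
pics
{'time': 0.0, 'joint_pos': array([ 6.63532654e+01,  1.51703912e+01,  9.19822624e+01, -2.61786864e-03,
        7.29766905e+01, -2.11593268e+00]), 'dq': array([-0.01610178, -0.01053802,  0.06033429, -0.00651874, -0.05055169,
        0.02037966]), 'tau': array([-1.57547802e-04, -5.15110373e+01, -3.67316401e+01, -1.30831522e-04,
        1.30144510e-02, -9.88050601e-06]), 'ee_pos': array([247.46513969, 627.2102798 , 229.93802049]), 'eef_rot': array([[-8.65445967e-04,  3.66987895e-01,  9.30225315e-01],
       [-2.08545424e-03,  9.30222978e-01, -3.66988913e-01],
       [-9.99997451e-01, -2.25755140e-03, -3.97212631e-05]]), 'contact_force': array([ 0.04703116, -0.45137927,  0.1986892 ]), 'ft_torque': array([-0.00531194, -0.04264119, -0.02016885]), 'gripper_width': 1.0029690242310418}
scene intrinsics [[474.521, 0.0, 250.59], [0.0, 474.521, 187.662], [0.0, 0.0, 1.0]]
scene extrinsics [[-1.0, -0.012, -0.005, 479.4], [-0.01, 0.946, -0.324, 9.863], [0.009, -0.324, -0.946, 1219.015], [0.0, 0.0, 0.0, 1.0]]
top intrinsics [[396.724, 0.0, 255.767], [0.0, 396.724, 188.561], [0.0, 0.0, 1.0]]
top extrinsics [[-0.026, -1.0, 0.004, 59.74], [-0.995, 0.025, -0.098, 519.233], [0.098, -0.006, -0.995, 1116.759], [0.0, 0.0, 0.0, 1.0]]
wrist intrinsics [[267.524, 0.0, 251.875], [0.0, 267.524, 197.091], [0.0, 0.0, 1.0]]
wrist tool_from_camera [[-0.001, -0.3, 0.954, -141.853], [1.0, 0.001, 0.001, -0.306], [-0.001, 0.954, 0.3, -74.883], [0.0, 0.0, 0.0, 1.0]]
```

View pics/scene0.png

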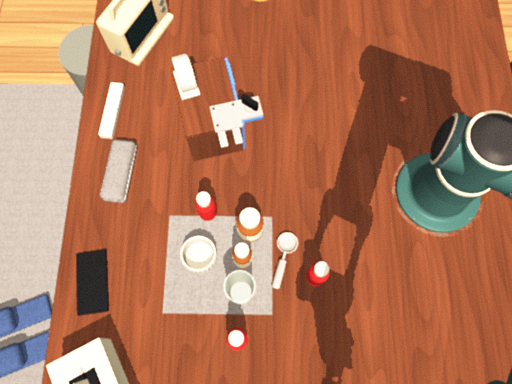

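View pics/top0.png

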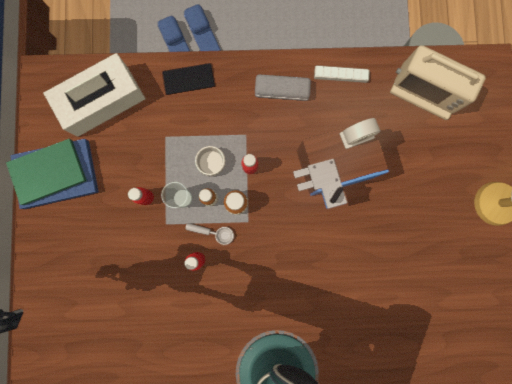

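View pics/wrist0.png

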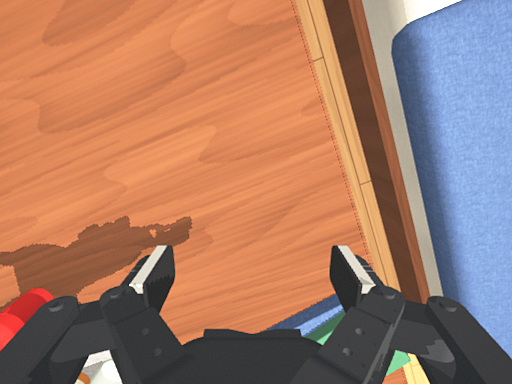

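Run:
```python
import cv2,numpy as np
a=cv2.imread("pics/scene0.png");b=cv2.imread("pics/top0.png")
cv2.imwrite("pics/sc_u.png",cv2.resize(a[40:170,165:285],None,fx=4.6,fy=4.6,interpolation=cv2.INTER_CUBIC))
cv2.imwrite("pics/top_u.png",cv2.resize(b[110:220,280:400],None,fx=5,fy=5,interpolation=cv2.INTER_CUBIC))
cv2.imwrite("pics/top_b.png",cv2.resize(b[125:280,120:270],None,fx=3.8,fy=3.8,interpolation=cv2.INTER_CUBIC))
cv2.imwrite("pics/sc_b.png",cv2.resize(a[180:350,160:335],None,fx=3.5,fy=3.5,interpolation=cv2.INTER_CUBIC))
```

```text
(no output)
```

View pics/sc_u.png

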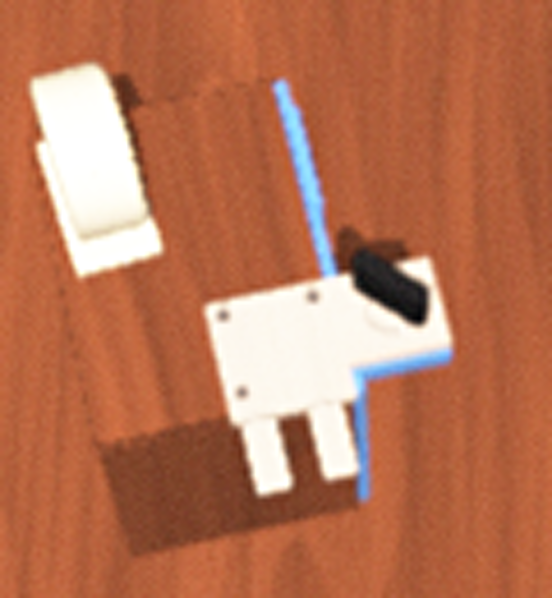

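View pics/top_u.png

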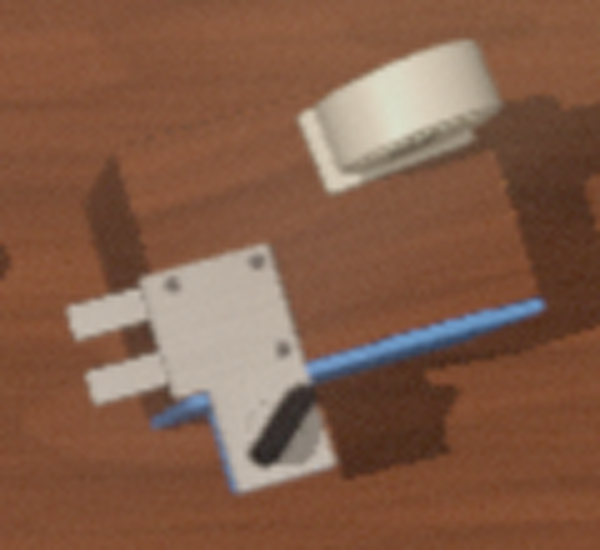

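View pics/top_b.png

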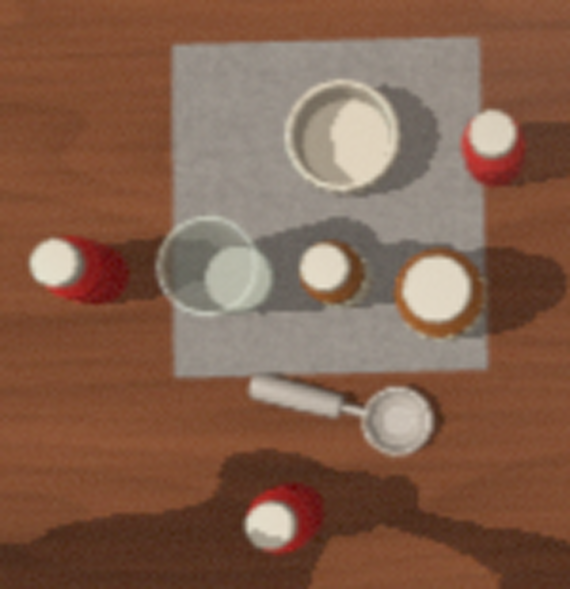

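View pics/sc_b.png

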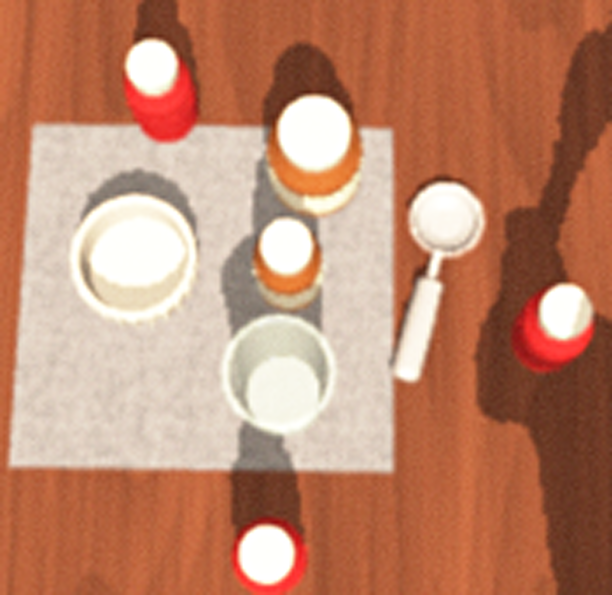

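```bash
cat > h.py <<'E'
import numpy as np,cv2
def cam(n):
    c=np.load(f"pics/{n}.npz"); return dict(c)
def ray(c,uv,T=None):
    K=c["intrinsics"]; d=np.linalg.inv(K)@np.array([uv[0],uv[1],1.])
    if "extrinsics" in c:
        E=c["extrinsics"];R=E[:3,:3];o=-R.T@E[:3,3];d=R.T@d
    else:
        W=T@c["tool_from_camera"];o=W[:3,3];d=W[:3,:3]@d
    return o,d/np.linalg.norm(d)
def onz(c,uv,z,T=None):
    o,d=ray(c,uv,T);return o+d*(z-o[2])/d[2]
def proj(c,p,T=None):
    if "extrinsics" in c: E=c["extrinsics"]
    else: E=np.linalg.inv(T@c["tool_from_camera"])
    q=c["intrinsics"]@(E[:3,:3]@np.asarray(p,float)+E[:3,3]);return q[:2]/q[2]
def tri(rs):
    A=np.zeros((3,3));b=np.zeros(3)
    for o,d in rs:
        M=np.eye(3)-np.outer(d,d);A+=M;b+=M@o
    return np.linalg.solve(A,b)
def TT(s):
    T=np.eye(4);T[:3,:3]=s["eef_rot"];T[:3,3]=s["ee_pos"];return T
def fit2(P,Q):  # unit pts P -> world Q (2D)
    P=np.array(P,float);Q=np.array(Q,float);pc,qc=P.mean(0),Q.mean(0)
    a=P-pc;b=Q-qc
    th=np.arctan2((a[:,0]*b[:,1]-a[:,1]*b[:,0]).sum(),(a*b).sum())
    R=np.array([[np.cos(th),-np.sin(th)],[np.sin(th),np.cos(th)]])
    t=qc-R@pc;return th,t,Q-(P@R.T+t)
E
python3 - <<'E'
from h import *
S=cam("scene0");T=cam("top0")
cs=lambda u,v:(165+(u+.5)/4.6-.5,40+(v+.5)/4.6-.5)
ct=lambda u,v:(280+(u+.5)/5-.5,110+(v+.5)/5-.5)
P=[(0,35),(-118,35),(-118,85)]
for n,c,f,px in (("s",S,cs,[(207,305),(430,258),(453,350)]),("t",T,ct,[(268,243),(337,465),(237,493)])):
    Q=[onz(c,f(*p),160)[:2] for p in px]
    th,t,r=fit2(P,Q);print(n,np.degrees(th),t,r.round(1).tolist())
# bottles (cap centres) triangulated
bs=lambda u,v:(160+(u+.5)/3.5-.5,180+(v+.5)/3.5-.5)
bt=lambda u,v:(120+(u+.5)/3.8-.5,125+(v+.5)/3.8-.5)
for n,a,b,z in (("slim",(286,245),(325,267),120),("stout",(314,133),(437,289),112),("tumblerRim",(278,366),(207,266),122),("ramk",(134,254),(342,135),45),("redN",(152,66),(493,134),120),("red2",(565,312),(271,524),120),("spoonbowl",(447,217),(398,420),10),("spoontip",(405,378),(253,386),10)):
    print(n,onz(S,bs(*a),z).round(0),onz(T,bt(*b),z).round(0),tri([ray(S,bs(*a)),ray(T,bt(*b))]).round(0))
# pin grip & clock
print("grip",tri([ray(S,cs(390,287)),ray(T,ct(283,425))]))
for a in ((360,260),(425,310)): print(onz(S,cs(*a),199))
for a in ((303,393),(260,457)): print(onz(T,ct(*a),199))
E
```

```text
s 12.877736158470103 [ 585.31482656 -188.11039478] [[-0.0, -0.0], [0.5, -2.1], [-0.5, 2.1]]
t 13.971026566287213 [ 588.53408841 -186.80129293] [[0.3, -0.0], [0.2, -1.4], [-0.5, 1.4]]
slim [497. 181. 120.] [498. 181. 120.] [498. 181. 119.]
stout [480. 105. 112.] [481. 104. 112.] [481. 104. 108.]
tumblerRim [500. 257. 122.] [501. 262. 122.] [500. 259. 136.]
ramk [602. 173.  45.] [603. 176.  45.] [601. 175.  54.]
redN [587.  63. 120.] [588.  62. 120.] [588.  62. 117.]
red2 [322. 221. 120.] [323. 220. 120.] [322. 221. 116.]
spoonbowl [387. 138.  10.] [389. 140.  10.] [389. 140.  20.]
spoontip [417. 250.  10.] [418. 250.  10.] [418. 250.  12.]
grip [ 483.90011403 -150.44386208  187.0411133 ]
[ 498.03628533 -158.58192378  199.        ]
[ 465.4595836  -130.95922193  199.        ]
[ 499.20764263 -158.59134041  199.        ]
[ 468.47306834 -136.20003926  199.        ]
```

>>> {"op": "step_arm", "data": {
  "increments": [
    {"tx":-0.4,"ty":-3.8,"tz":3.1},
    {"tx":-0.4,"ty":-3.8,"tz":3.1},
    {"tx":-0.4,"ty":-3.8,"tz":3.1},
    {"tx":-0.4,"ty":-3.8,"tz":3.1},
    {"tx":-0.4,"ty":-3.8,"tz":3.1},
    {"tx":-0.4,"ty":-3.8,"tz":3.1},
    {"tx":-0.4,"ty":-3.8,"tz":3.1},
    {"tx":-0.4,"ty":-3.8,"tz":3.1}
  ]
}}

```text
$.increments[0]: bad value
```

>>> {"op": "step_arm", "data": {
  "increments": [
    {"ty":-3.8,"tz":3.1},
    {"ty":-3.8,"tz":3.1},
    {"ty":-3.8,"tz":3.1},
    {"ty":-3.8,"tz":3.1},
    {"ty":-3.8,"tz":3.1},
    {"ty":-3.8,"tz":3.1},
    {"wx":0.14},
    {"wx":0.14}
  ]
}}

```text
$.increments[0]: bad value
```

>>> {"op": "step_arm", "data": {
  "increments": [
    {"tx":-0.4,"ty":-3.8,"tz":3.1,"wx":0,"wy":0,"wz":0,"grip":0},
    {"tx":-0.4,"ty":-3.8,"tz":3.1,"wx":0,"wy":0,"wz":0,"grip":0},
    {"tx":-0.4,"ty":-3.8,"tz":3.1,"wx":0,"wy":0,"wz":0,"grip":0},
    {"tx":-0.4,"ty":-3.8,"tz":3.1,"wx":0,"wy":0,"wz":0,"grip":0},
    {"tx":-0.4,"ty":-3.8,"tz":3.1,"wx":0,"wy":0,"wz":0,"grip":0},
    {"tx":-0.4,"ty":-3.8,"tz":3.1,"wx":0,"wy":0,"wz":0,"grip":0},
    {"tx":-0.4,"ty":-3.8,"tz":3.1,"wx":0,"wy":0,"wz":0,"grip":0},
    {"tx":-0.4,"ty":-3.8,"tz":3.1,"wx":0,"wy":0,"wz":0,"grip":0}
  ]
}}

```text
time: 1.15
ee_pos: [366.9, 252.5, 263.2]
eef_rot: [[0.0, 0.367, 0.93], [-0.0, 0.93, -0.367], [-1.0, -0.0, 0.0]]
contact_force: [0.9, -0.7, 0.1]
gripper_width: 0.998
```

>>> {"op": "step_arm", "data": {
  "increments": [
    {"tx":0,"ty":-4.4,"tz":3.6,"wx":0,"wy":0,"wz":0,"grip":0},
    {"tx":0,"ty":-4.4,"tz":3.6,"wx":0,"wy":0,"wz":0,"grip":0},
    {"tx":0,"ty":-4.4,"tz":3.6,"wx":0,"wy":0,"wz":0,"grip":0},
    {"tx":0,"ty":-4.4,"tz":3.6,"wx":0,"wy":0,"wz":0,"grip":0},
    {"tx":0,"ty":-4.4,"tz":3.6,"wx":0,"wy":0,"wz":0,"grip":0},
    {"tx":0,"ty":-4.4,"tz":3.6,"wx":0,"wy":0,"wz":0,"grip":0},
    {"tx":0,"ty":-4.4,"tz":3.6,"wx":0,"wy":0,"wz":0,"grip":0},
    {"tx":0,"ty":0,"tz":0,"wx":0.15,"wy":0,"wz":0,"grip":0}
  ]
}}

```text
time: 2.15
ee_pos: [488.7, -128.6, 262.8]
eef_rot: [[-0.001, 0.509, 0.861], [-0.001, 0.861, -0.509], [-1.0, -0.001, -0.0]]
contact_force: [-0.7, 1.1, 0.3]
gripper_width: 1.003
```

>>> {"op": "step_arm", "data": {
  "increments": [
    {"tx":0,"ty":0,"tz":0,"wx":0.14,"wy":0,"wz":0,"grip":0.3},
    {"tx":0,"ty":0,"tz":0,"wx":0,"wy":0,"wz":0,"grip":0.3},
    {"tx":0,"ty":0,"tz":0,"wx":0,"wy":0,"wz":0,"grip":0.3}
  ]
}}

```text
time: 2.52
ee_pos: [488.1, -124.7, 263.1]
eef_rot: [[-0.0, 0.616, 0.788], [0.0, 0.788, -0.616], [-1.0, -0.0, -0.0]]
contact_force: [-0.5, 0.3, -0.8]
gripper_width: 0.703
```

```bash
cat > snap.py <<'E'
import sys,cv2,numpy as np
from rig import arm
from h import *
k,n=sys.argv[1],sys.argv[2]
s=arm.state();c=arm.capture(k)
cv2.imwrite(f"pics/{n}.png",c["img"]);np.savez(f"pics/{n}.npz",T=TT(s),**c)
print(s["time"],s["ee_pos"].round(1),s["joint_pos"].round(1),s["contact_force"].round(1),s["gripper_width"])
E
python3 snap.py wrist w1
```

```text
2.525 [ 488.1 -124.7  263.1] [-17.2  -4.7 110.1   0.   74.7 -69.2] [-0.5  0.3 -0.8] 0.7033961896522374
```

View pics/w1.png

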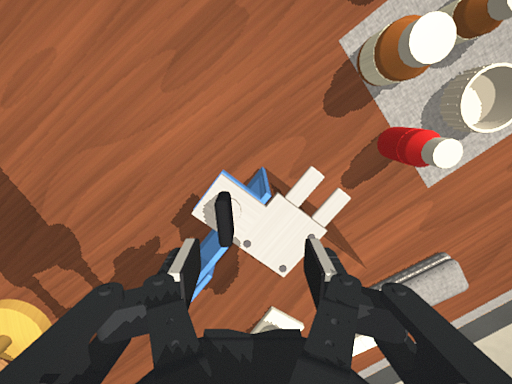

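Run:
```python
import cv2
a=cv2.imread("pics/w1.png")
cv2.imwrite("pics/w1z.png",cv2.resize(a[155:285,180:365],None,fx=4,fy=4,interpolation=cv2.INTER_CUBIC))
```

```text
(no output)
```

View pics/w1z.png

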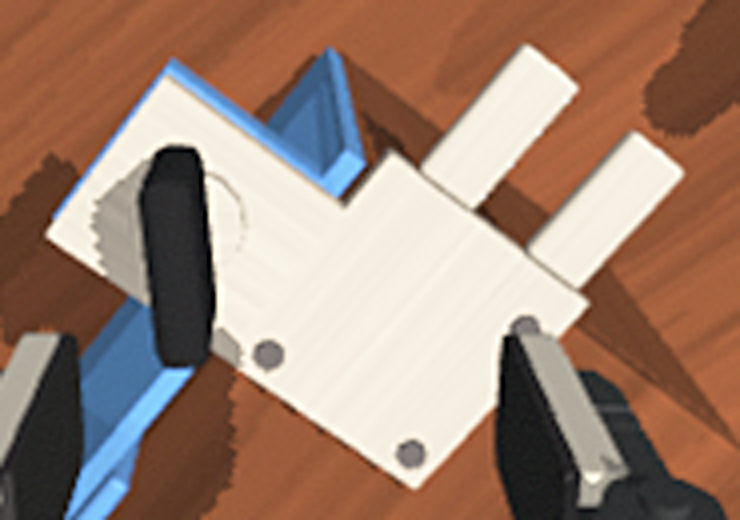

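Run:
```python
from h import *
c=cam("w1");T=c["T"]
f=lambda p:(180+(p[0]+.5)/4-.5,155+(p[1]+.5)/4-.5)
D={(-118,35):(46,235),(-118,85):(165,80),(-64,85):(343,207),(0,35):(415,488),(-56,143):(527,45),(-38.5,143):(578,88),(-21.5,143):(635,130),(-4,143):(684,172),(-38.5,103):(473,208),(-21.5,103):(527,245)}
Q=[onz(c,f(p),160,T)[:2] for p in D.values()]
th,t,r=fit2(list(D),Q)
print(np.degrees(th),t);
for k,e in zip(D,r):print(k,e.round(1))
R=np.array([[np.cos(th),-np.sin(th)],[np.sin(th),np.cos(th)]])
for n,p in(("bore",(-92.5,60)),("notch",(-30,124)),("tab",(-64.5,-30))):print(n,R@np.array(p)+t)
# scale
P=np.array(list(D),float);Q=np.array(Q);print("scale",np.sqrt(((Q-Q.mean(0))**2).sum()/((P-P.mean(0))**2).sum()))
# grip top ends z=199
a=onz(c,f((180,152)),199,T);b=onz(c,f((185,358)),199,T);print("grip",a,b,(a+b)/2,np.degrees(np.arctan2(*(a-b)[1::-1])))
```

```text
14.668472076861292 [ 589.22202955 -187.26936844]
(-118, 35) [0.4 0.6]
(-118, 85) [ 1.2 -0. ]
(-64, 85) [-0.3  0.2]
(0, 35) [-0.3 -0.2]
(-56, 143) [ 1.1 -0.4]
(-38.5, 143) [-0.  -1.2]
(-21.5, 143) [ 0.4 -0.4]
(-4, 143) [-0.4 -1.2]
(-38.5, 103) [-0.8  1. ]
(-21.5, 103) [-1.2  1.6]
bore [ 484.54332069 -152.64830677]
notch [528.79983153 -74.90764014]
tab [ 534.42103207 -232.62464019]
scale 0.9893845584778261
grip [ 463.87567737 -133.05176604  199.        ] [ 499.83903049 -161.50366671  199.        ] [ 481.85735393 -147.27771638  199.        ] 141.6512128263098
```

>>> {"op": "step_arm", "data": {
  "increments": [
    {"tx":0,"ty":-2.3,"tz":1.3,"wx":0,"wy":0,"wz":0,"grip":0.4},
    {"tx":2.0,"ty":0,"tz":0,"wx":0,"wy":0,"wz":0,"grip":0.5},
    {"tx":3.0,"ty":0,"tz":0,"wx":0,"wy":0,"wz":0,"grip":0.5},
    {"tx":2.6,"ty":0,"tz":0,"wx":0,"wy":0,"wz":0,"grip":0.5},
    {"tx":1.5,"ty":0,"tz":0,"wx":0,"wy":0,"wz":0,"grip":0.5},
    {"tx":0,"ty":0,"tz":0,"wx":0,"wy":0,"wz":0,"grip":0.5}
  ]
}}

```text
time: 3.32
ee_pos: [483.4, -150.5, 171.2]
eef_rot: [[-0.002, 0.617, 0.787], [0.001, 0.787, -0.617], [-1.0, -0.001, -0.002]]
contact_force: [-0.7, -0.6, -0.1]
gripper_width: 0.503
```

```bash
python3 snap.py wrist w2
```

```text
3.325 [ 483.4 -150.5  171.2] [-20.1  -0.4 115.9  -0.   64.7 -72. ] [-0.7 -0.6 -0.1] 0.5026490979105401
```

View pics/w2.png

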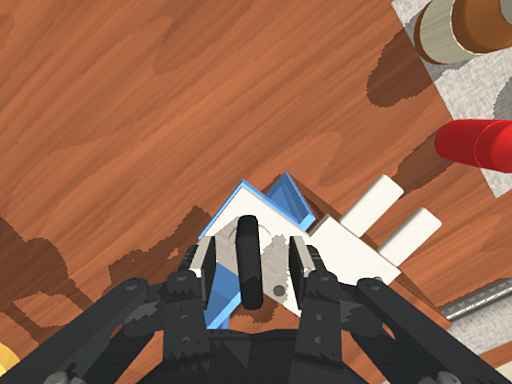

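>>> {"op": "step_arm", "data": {
  "increments": [
    {"tx":0,"ty":-0.15,"tz":0,"wx":0,"wy":0,"wz":0,"grip":0.6},
    {"tx":0,"ty":0,"tz":0,"wx":0,"wy":0,"wz":0,"grip":1},
    {"tx":0,"ty":0,"tz":0,"wx":0,"wy":0,"wz":0,"grip":1},
    {"tx":0,"ty":0,"tz":0,"wx":0,"wy":0,"wz":0,"grip":1},
    {"tx":0,"ty":0,"tz":0,"wx":0,"wy":0,"wz":0,"grip":1}
  ],
  "squeeze": 40
}}

```text
time: 4.0
ee_pos: [484.1, -152.5, 173.5]
eef_rot: [[0.002, 0.618, 0.786], [-0.001, 0.786, -0.618], [-1.0, 0.001, 0.002]]
contact_force: [-0.3, 1.1, 5.5]
gripper_width: 0.133
```

>>> {"op": "step_arm", "data": {
  "increments": [
    {"tx":-0.4,"ty":0,"tz":0,"wx":0,"wy":0,"wz":0,"grip":1},
    {"tx":-0.8,"ty":0,"tz":0,"wx":0,"wy":0,"wz":0,"grip":1},
    {"tx":-1.2,"ty":0,"tz":0,"wx":0,"wy":0,"wz":0,"grip":1},
    {"tx":-1.5,"ty":0,"tz":0,"wx":0,"wy":0,"wz":0,"grip":1},
    {"tx":-1.5,"ty":0,"tz":0,"wx":0,"wy":0,"wz":0,"grip":1},
    {"tx":-1.3,"ty":0,"tz":0,"wx":0,"wy":0,"wz":0,"grip":1},
    {"tx":-0.3,"ty":0,"tz":0,"wx":0,"wy":0,"wz":0,"grip":1},
    {"tx":0,"ty":0,"tz":0,"wx":0,"wy":0,"wz":0,"grip":1}
  ]
}}

```text
time: 5.0
ee_pos: [483.3, -152.2, 242.4]
eef_rot: [[0.0, 0.618, 0.786], [-0.0, 0.786, -0.618], [-1.0, 0.0, 0.0]]
contact_force: [-0.6, 0.5, -1.3]
gripper_width: 0.129
```

```bash
python3 snap.py wrist w3; python3 snap.py scene s3;python3 - <<'E'
import cv2
a=cv2.imread("pics/s3.png")
cv2.imwrite("pics/s3z.png",cv2.resize(a[40:190,165:315],None,fx=4,fy=4,interpolation=cv2.INTER_CUBIC))
E
```

```text
5.0 [ 483.3 -152.2  242.4] [-20.3  -3.7 111.3  -0.   72.4 -72.2] [-0.6  0.5 -1.3] 0.1294289330606659
5.05 [ 483.1 -152.1  241.9] [-20.3  -3.7 111.4  -0.   72.4 -72.1] [-0.1 -0.3 -1.3] 0.133063171294197
```

View pics/w3.png

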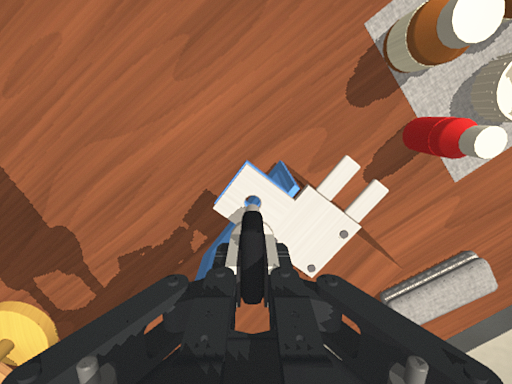

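View pics/s3z.png

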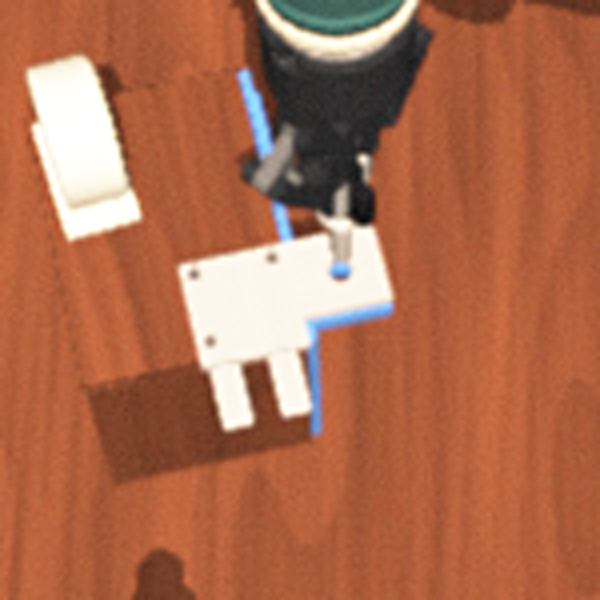

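Run:
```python
import cv2
a=cv2.imread("pics/w3.png")
cv2.imwrite("pics/w3z.png",cv2.resize(a[145:285,205:400],None,fx=4,fy=4,interpolation=cv2.INTER_CUBIC))
```

```text
(no output)
```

View pics/w3z.png

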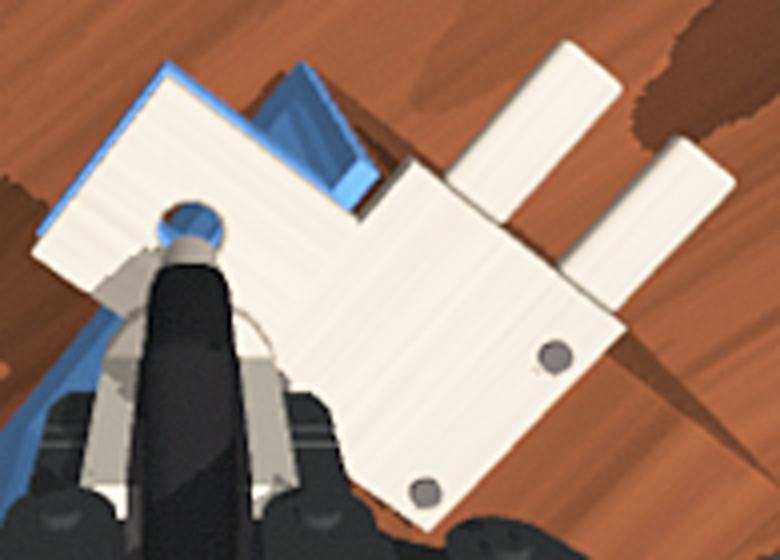

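Run:
```python
from h import *
c=cam("w3");T=c["T"]
f=lambda p:(205+(p[0]+.5)/4-.5,145+(p[1]+.5)/4-.5)
D={(-118,35):(33,252),(-118,85):(170,78),(-64,85):(358,221),(0,35):(430,531),(-56,143):(566,39),(-38.5,143):(622,87),(-21.5,143):(681,136),(-4,143):(736,183),(-38.5,103):(502,224),(-21.5,103):(559,268),(-92.5,60):(191,233)}
Q=[onz(c,f(p),160,T)[:2] for p in D.values()]
th,t,r=fit2(list(D),Q)
print(np.degrees(th),t,r.round(1).tolist())
R=np.array([[np.cos(th),-np.sin(th)],[np.sin(th),np.cos(th)]])
for n,p in(("bore",(-92.5,60)),("notch",(-30,124))):print(n,R@np.array(p)+t)
print("bore px",Q[-1]); print("slot mid",(Q[5]+Q[6]+Q[8]+Q[9])/4, "diff slot-borepx",(Q[5]+Q[6]+Q[8]+Q[9])/4-Q[-1])
print(T[:3,3])
```

```text
14.5593438475306 [ 588.99637279 -187.57979845] [[0.4, 0.9], [1.2, 0.7], [-0.6, 0.0], [0.2, 0.2], [0.4, -0.7], [-0.5, -1.2], [0.0, -1.0], [-0.3, -1.3], [-0.6, 0.8], [-0.5, 0.9], [0.2, 0.7]]
bore [ 484.38379466 -152.75942371]
notch [528.78829366 -75.10319107]
bore px [ 484.58122176 -152.08069477]
slot mid [528.65773266 -76.20260089] diff slot-borepx [44.07651089 75.87809388]
[ 483.30238297 -152.20537464  242.40207173]
```

>>> {"op": "step_arm", "data": {
  "increments": [
    {"tx":0,"ty":2.5,"tz":-0.4,"wx":0,"wy":0,"wz":0,"grip":1},
    {"tx":0,"ty":3.6,"tz":-0.5,"wx":0,"wy":0,"wz":0,"grip":1},
    {"tx":0,"ty":2.7,"tz":-0.4,"wx":0,"wy":0,"wz":0,"grip":1},
    {"tx":0.8,"ty":0,"tz":0,"wx":0,"wy":0,"wz":0,"grip":1},
    {"tx":0,"ty":0,"tz":0,"wx":0,"wy":0,"wz":0,"grip":1},
    {"tx":0,"ty":0,"tz":0,"wx":0,"wy":0,"wz":0,"grip":1}
  ]
}}

```text
time: 5.85
ee_pos: [526.8, -75.7, 233.8]
eef_rot: [[-0.001, 0.618, 0.786], [-0.0, 0.786, -0.618], [-1.0, -0.001, -0.001]]
contact_force: [-0.5, -0.3, -0.9]
gripper_width: 0.131
```

```bash
python3 snap.py wrist w4; python3 snap.py scene s4;python3 snap.py top t4;python3 - <<'E'
import cv2,numpy as np
a=cv2.imread("pics/s4.png");w=cv2.imread("pics/w4.png");t=cv2.imread("pics/t4.png")
z=lambda i,n:cv2.resize(i,None,fx=n,fy=n,interpolation=cv2.INTER_CUBIC)
o=np.hstack([z(a[90:165,200:275],5.2),z(w[150:280,170:300],3)])
cv2.imwrite("pics/m4.png",o); print(o.shape)
cv2.imwrite("pics/t4z.png",z(t[130:220,280:370],6))
E
```

```text
5.85 [526.8 -75.7 233.8] [-10.8  -0.5 109.1  -0.   71.4 -62.6] [-0.5 -0.3 -0.9] 0.13125117359399388
5.9 [527.  -75.7 234.1] [-10.8  -0.5 109.1  -0.   71.4 -62.6] [-1.4 -0.3 -1.3] 0.13382122588155038
5.95 [527.2 -75.7 234.3] [-10.8  -0.5 109.1  -0.   71.4 -62.6] [ 0.3 -0.1 -0.6] 0.129836287656175
(390, 780, 3)
```

View pics/m4.png

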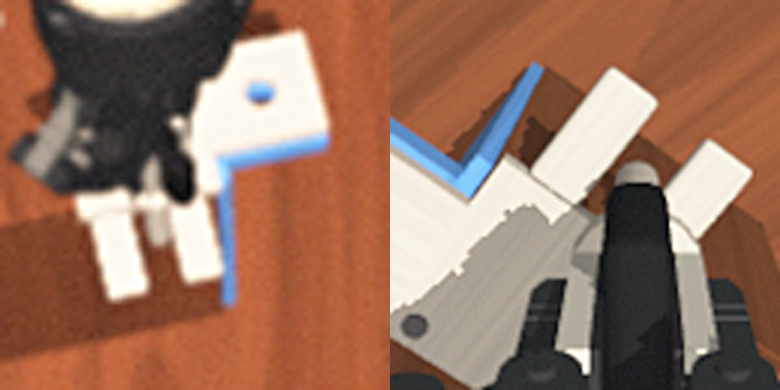

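View pics/t4z.png

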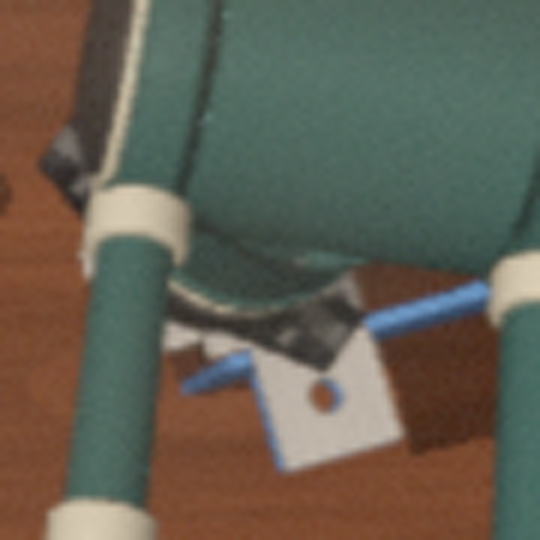

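>>> {"op": "step_arm", "data": {
  "increments": [
    {"tx":0.6,"ty":0,"tz":0,"wx":0,"wy":0,"wz":0,"grip":1},
    {"tx":0.7,"ty":0,"tz":0,"wx":0,"wy":0,"wz":0,"grip":1},
    {"tx":0.7,"ty":0,"tz":0,"wx":0,"wy":0,"wz":0,"grip":1}
  ]
}}

```text
time: 6.38
ee_pos: [527.2, -75.0, 213.5]
eef_rot: [[-0.001, 0.618, 0.786], [0.0, 0.786, -0.618], [-1.0, -0.0, -0.0]]
contact_force: [-0.4, -0.5, -0.5]
gripper_width: 0.129
```

```bash
python3 snap.py scene s5;python3 snap.py wrist w5
python3 - <<'E'
import cv2,numpy as np
a=cv2.imread("pics/s5.png");w=cv2.imread("pics/w5.png")
z=lambda i,n:cv2.resize(i,None,fx=n,fy=n,interpolation=cv2.INTER_CUBIC)
o=np.hstack([z(a[90:165,200:275],5.2),z(w[150:280,170:300],3)])
cv2.imwrite("pics/m5.png",o)
E
```

```text
6.375 [527.2 -75.  213.5] [-10.8   0.4 110.4   0.   69.2 -62.6] [-0.4 -0.5 -0.5] 0.12870450924514137
6.425 [526.6 -74.8 212.4] [-10.8   0.4 110.5  -0.   69.2 -62.6] [-0.1 -0.4 -0.7] 0.13194973471640806
```

View pics/m5.png

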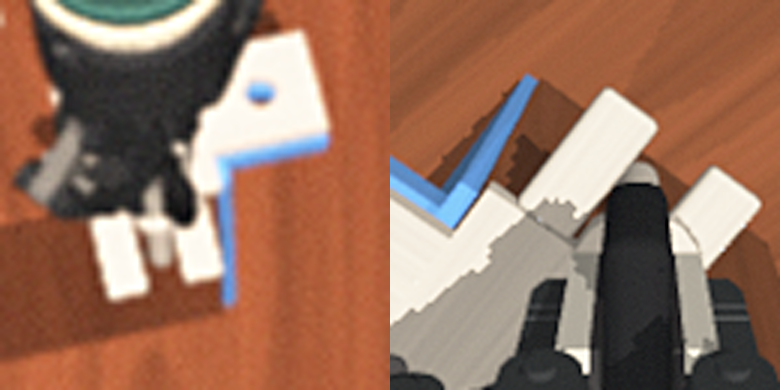

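>>> {"op": "step_arm", "data": {
  "increments": [
    {"tx":1.0,"ty":0,"tz":0,"wx":0,"wy":0,"wz":0,"grip":1},
    {"tx":1.0,"ty":0,"tz":0,"wx":0,"wy":0,"wz":0,"grip":1},
    {"tx":1.0,"ty":0,"tz":0,"wx":0,"wy":0,"wz":0,"grip":1},
    {"tx":0.7,"ty":0,"tz":0,"wx":0,"wy":0,"wz":0,"grip":1},
    {"tx":0.2,"ty":0,"tz":0,"wx":0,"wy":0,"wz":0,"grip":1},
    {"tx":0.1,"ty":0,"tz":0,"wx":0,"wy":0,"wz":0,"grip":1},
    {"tx":0,"ty":0,"tz":0,"wx":0,"wy":0,"wz":0,"grip":1}
  ]
}}

```text
time: 7.35
ee_pos: [527.7, -75.0, 174.6]
eef_rot: [[0.001, 0.618, 0.786], [-0.0, 0.786, -0.618], [-1.0, 0.0, 0.001]]
contact_force: [-1.0, 0.3, 0.4]
gripper_width: 0.132
```

>>> {"op": "step_arm", "data": {
  "increments": [
    {"tx":0.1,"ty":0,"tz":0,"wx":0,"wy":0,"wz":0,"grip":1},
    {"tx":0.1,"ty":0,"tz":0,"wx":0,"wy":0,"wz":0,"grip":1},
    {"tx":0,"ty":0,"tz":0,"wx":0,"wy":0,"wz":0,"grip":1}
  ]
}}

```text
time: 7.72
ee_pos: [527.8, -75.0, 173.5]
eef_rot: [[0.001, 0.618, 0.786], [-0.0, 0.786, -0.618], [-1.0, 0.0, 0.001]]
contact_force: [-2.2, -0.4, 5.4]
gripper_width: 0.131
```

>>> {"op": "step_arm", "data": {
  "increments": [
    {"tx":0,"ty":0,"tz":0,"wx":0,"wy":0,"wz":0,"grip":0.75},
    {"tx":0,"ty":0,"tz":0,"wx":0,"wy":0,"wz":0,"grip":0.5},
    {"tx":0,"ty":0,"tz":0,"wx":0,"wy":0,"wz":0,"grip":0.5}
  ]
}}

```text
time: 8.1
ee_pos: [527.3, -75.0, 172.0]
eef_rot: [[-0.0, 0.618, 0.786], [0.0, 0.786, -0.618], [-1.0, -0.0, -0.0]]
contact_force: [0.4, 0.2, -0.6]
gripper_width: 0.507
```

```bash
python3 snap.py scene s6;python3 snap.py wrist w6
python3 - <<'E'
import cv2,numpy as np
a=cv2.imread("pics/s6.png");w=cv2.imread("pics/w6.png")
z=lambda i,n:cv2.resize(i,None,fx=n,fy=n,interpolation=cv2.INTER_CUBIC)
o=np.hstack([z(a[90:165,200:275],5.2),z(w[150:280,190:320],3)])
cv2.imwrite("pics/m6.png",o)
E
```

```text
8.1 [527.3 -75.  172. ] [-10.8   2.4 113.   -0.   64.7 -62.6] [ 0.4  0.2 -0.6] 0.5065387270926545
8.15 [527.3 -75.  172. ] [-10.8   2.4 113.    0.   64.7 -62.6] [-0.1 -0.3 -0.2] 0.5016830689395503
```

View pics/m6.png

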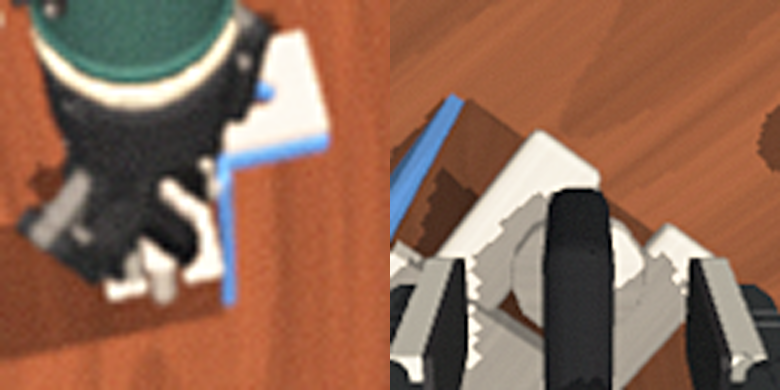

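>>> {"op": "step_arm", "data": {
  "increments": [
    {"tx":-2.5,"ty":0,"tz":0,"wx":0,"wy":0,"wz":0,"grip":0.5},
    {"tx":-4,"ty":0,"tz":0,"wx":0,"wy":0,"wz":0,"grip":0.5},
    {"tx":-4,"ty":0,"tz":0,"wx":0,"wy":0,"wz":0,"grip":1},
    {"tx":0,"ty":0,"tz":0,"wx":0.163,"wy":0,"wz":0,"grip":1},
    {"tx":0,"ty":0,"tz":0,"wx":0.163,"wy":0,"wz":0,"grip":1},
    {"tx":0,"ty":0,"tz":0,"wx":0.163,"wy":0,"wz":0,"grip":1},
    {"tx":0,"ty":0,"tz":0,"wx":0.163,"wy":0,"wz":0,"grip":1},
    {"tx":0,"ty":0,"tz":0,"wx":0,"wy":0,"wz":0,"grip":1}
  ]
}}

```text
time: 9.2
ee_pos: [527.4, -74.9, 277.2]
eef_rot: [[-0.0, 0.968, 0.252], [0.0, 0.252, -0.968], [-1.0, -0.0, -0.0]]
contact_force: [-0.7, 0.7, 0.7]
gripper_width: 0.003
```

```bash
python3 snap.py wrist w7;python3 snap.py scene s7
python3 - <<'E'
from h import *
S=cam("scene0");T=cam("top0")
cs=lambda u,v:(165+(u+.5)/4.6-.5,40+(v+.5)/4.6-.5)
ct=lambda u,v:(280+(u+.5)/5-.5,110+(v+.5)/5-.5)
th=np.radians(14.5);R=np.array([[np.cos(th),-np.sin(th)],[np.sin(th),np.cos(th)]]);t=np.array([589,-187.5])
U=lambda p:(R.T@(p[:2]-t)).round(0)
for p in ((40,145),(78,275),(160,250)):print("s base",U(onz(S,cs(*p),160)))
for p in ((300,113),(330,192),(475,140)):print("t base",U(onz(T,ct(*p),160)))
for p in ((355,160),(495,105)):print("t top",U(onz(T,ct(*p),230)))
E
```

```text
9.2 [527.4 -74.9 277.2] [-10.8  -1.9 105.9   0.   76.  -25.4] [-0.7  0.7  0.7] 0.0028581344272701737
9.25 [527.4 -75.  277.2] [-10.8  -1.9 105.9  -0.   76.  -25.4] [-0.5 -0.3 -0.1] 0.00024003881814241193
s base [ 63. -79.]
s base [58.  2.]
s base [14. -2.]
t base [61. -0.]
t base [17. -3.]
t base [ 22. -83.]
t top [19.  1.]
t top [ 26. -72.]
```

View pics/w7.png

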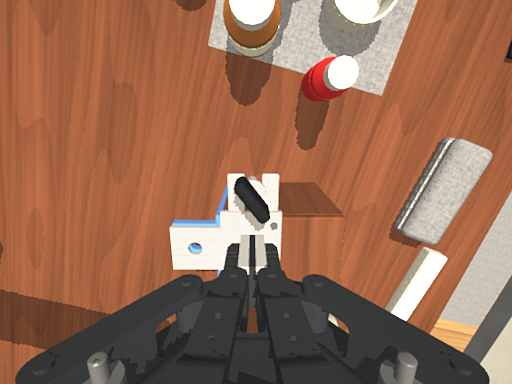

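>>> {"op": "step_arm", "data": {
  "increments": [
    {"tx":0,"ty":-0.4,"tz":5.1,"wx":0,"wy":0,"wz":0,"grip":1},
    {"tx":0,"ty":-0.4,"tz":5.1,"wx":0,"wy":0,"wz":0,"grip":1},
    {"tx":0,"ty":-0.5,"tz":5.2,"wx":0,"wy":0,"wz":0,"grip":1},
    {"tx":0,"ty":0,"tz":0,"wx":0.175,"wy":0,"wz":0,"grip":1},
    {"tx":0,"ty":0,"tz":0,"wx":0.175,"wy":0,"wz":0,"grip":1},
    {"tx":0,"ty":0,"tz":0,"wx":0.175,"wy":0,"wz":0,"grip":1},
    {"tx":0,"ty":0,"tz":0,"wx":0.175,"wy":0,"wz":0,"grip":1},
    {"tx":0,"ty":0,"tz":0,"wx":0.175,"wy":0,"wz":0,"grip":1}
  ]
}}

```text
time: 10.3
ee_pos: [553.4, -227.3, 277.1]
eef_rot: [[-0.0, 0.811, -0.585], [0.0, -0.585, -0.811], [-1.0, -0.0, 0.0]]
contact_force: [-1.4, -0.0, 0.0]
gripper_width: -0.001
```

>>> {"op": "step_arm", "data": {
  "increments": [
    {"tx":0,"ty":0,"tz":0,"wx":0.175,"wy":0,"wz":0,"grip":1},
    {"tx":0,"ty":0,"tz":0,"wx":0.175,"wy":0,"wz":0,"grip":1},
    {"tx":0,"ty":0,"tz":0,"wx":0.175,"wy":0,"wz":0,"grip":1},
    {"tx":0,"ty":0,"tz":0,"wx":0.175,"wy":0,"wz":0,"grip":1},
    {"tx":4,"ty":0,"tz":0,"wx":0,"wy":0,"wz":0,"grip":1},
    {"tx":4,"ty":0,"tz":0,"wx":0,"wy":0,"wz":0,"grip":1},
    {"tx":0,"ty":0,"tz":0,"wx":0,"wy":0,"wz":0,"grip":1}
  ]
}}

```text
time: 11.18
ee_pos: [550.6, -226.0, 193.1]
eef_rot: [[-0.008, 0.248, -0.969], [0.004, -0.969, -0.248], [-1.0, -0.005, 0.007]]
contact_force: [-0.6, -0.1, -0.4]
gripper_width: 0.001
```

```bash
python3 snap.py wrist w8;python3 snap.py scene s8
python3 - <<'E'
import cv2,numpy as np
a=cv2.imread("pics/s8.png");w=cv2.imread("pics/w8.png")
z=lambda i,n:cv2.resize(i,None,fx=n,fy=n,interpolation=cv2.INTER_CUBIC)
o=np.hstack([z(a[40:170,165:295],3),z(w[130:260,180:310],3)])
cv2.imwrite("pics/m8.png",o)
E
```

```text
11.175 [ 550.6 -226.   193.1] [-24.7   8.4 104.    0.   68.   50.9] [-0.6 -0.1 -0.4] 0.0007941288177765446
11.225 [ 552.3 -226.8  195.9] [-24.7   8.3 103.8  -0.   68.1  51. ] [-0.4 -1.4  0.2] -0.0011617317568738442
```

View pics/m8.png

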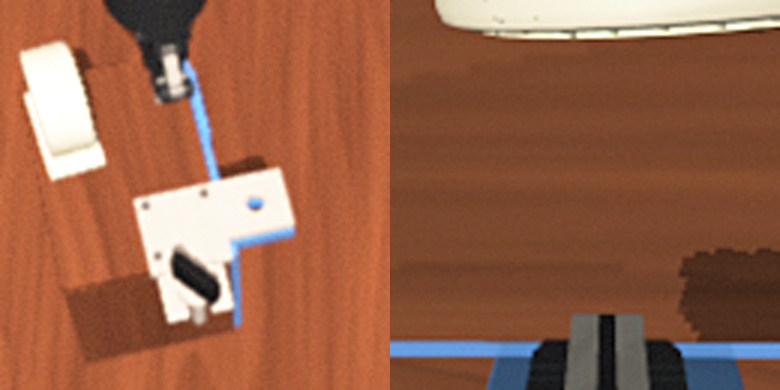

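View pics/w8.png

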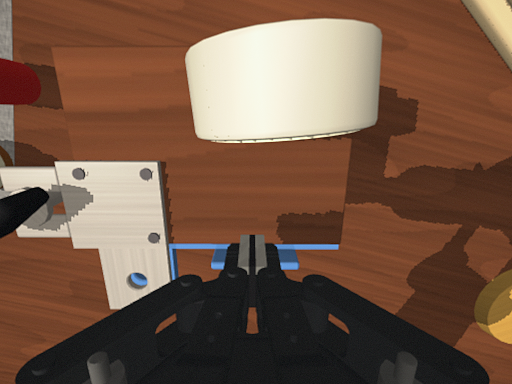

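Run:
```python
from h import *
import cv2
c=cam("w8");T=c["T"]
T[:3,3]=[552.3,-226.8,195.9]
th=np.radians(14.5);R=np.array([[np.cos(th),-np.sin(th)],[np.sin(th),np.cos(th)]]);t=np.array([589,-187.5])
W=lambda x,y,z:np.r_[R@np.array([x,y])+t,z]
for p in ((-64.5,-60,178),(-64.5,0,178),(-70.5,-60,178),(-70.5,0,178),(-64.5,-79,145),(-64.5,35,145),(-64,35,160),(-118,35,160),(-64.5,-60,148),(0,35,160),(-92.5,60,160)):print(p,proj(c,W(*p),T).round(0))
print("tcp",proj(c,T[:3,3],T), proj(c,T[:3,3]-[0,0,34],T))
w=cv2.imread("pics/w8.png")
cv2.imwrite("pics/w8z.png",cv2.resize(w[225:285,150:350],None,fx=4,fy=4,interpolation=cv2.INTER_CUBIC))
```

```text
(-64.5, -60, 178) [296. 263.]
(-64.5, 0, 178) [208. 263.]
(-70.5, -60, 178) [296. 271.]
(-70.5, 0, 178) [208. 270.]
(-64.5, -79, 145) [314. 240.]
(-64.5, 35, 145) [171. 240.]
(-64, 35, 160) [165. 249.]
(-118, 35, 160) [171. 309.]
(-64.5, -60, 148) [290. 242.]
(0, 35, 160) [155. 164.]
(-92.5, 60, 160) [136. 282.]
tcp [249.75762204 250.67247997] [250.38584757 227.06733145]
```

View pics/w8z.png

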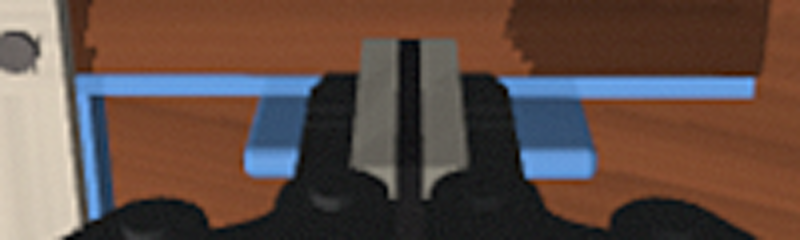

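>>> {"op": "step_arm", "data": {
  "increments": [
    {"tx":1.8,"ty":0,"tz":0,"wx":0,"wy":0,"wz":0,"grip":1},
    {"tx":1.7,"ty":0,"tz":0,"wx":0,"wy":0,"wz":0,"grip":1},
    {"tx":0,"ty":0,"tz":0,"wx":0,"wy":0,"wz":0,"grip":1},
    {"tx":0,"ty":0,"tz":0.5,"wx":0,"wy":0,"wz":0,"grip":1},
    {"tx":0,"ty":0,"tz":0.5,"wx":0,"wy":0,"wz":0,"grip":1},
    {"tx":0,"ty":0,"tz":0.7,"wx":0,"wy":0,"wz":0,"grip":1},
    {"tx":0.05,"ty":0,"tz":0.7,"wx":0,"wy":0,"wz":0,"grip":1}
  ]
}}

```text
time: 12.15
ee_pos: [530.6, -233.4, 162.4]
eef_rot: [[0.002, 0.246, -0.969], [-0.0, -0.969, -0.246], [-1.0, 0.001, -0.002]]
contact_force: [2.6, 0.2, -1.0]
gripper_width: 0.001
```

>>> {"op": "step_arm", "data": {
  "increments": [
    {"tx":0.15,"ty":0,"tz":1.2,"wx":0,"wy":0,"wz":0,"grip":1},
    {"tx":0.25,"ty":0,"tz":1.2,"wx":0,"wy":0,"wz":0,"grip":1},
    {"tx":0.3,"ty":0,"tz":1.15,"wx":0,"wy":0,"wz":0,"grip":1},
    {"tx":0.4,"ty":0,"tz":1.1,"wx":0,"wy":0,"wz":0,"grip":1},
    {"tx":0.5,"ty":0,"tz":1.0,"wx":0,"wy":0,"wz":0,"grip":1},
    {"tx":0.6,"ty":0,"tz":0.9,"wx":0,"wy":0,"wz":0,"grip":1},
    {"tx":0.3,"ty":0,"tz":0.5,"wx":0,"wy":0,"wz":0,"grip":1},
    {"tx":0,"ty":0,"tz":0,"wx":0,"wy":0,"wz":0,"grip":1}
  ]
}}

```text
time: 13.15
ee_pos: [460.5, -250.3, 135.9]
eef_rot: [[-0.002, 0.246, -0.969], [0.001, -0.969, -0.246], [-1.0, -0.002, 0.002]]
contact_force: [1.5, 0.2, -0.7]
gripper_width: -0.001
```

```bash
python3 snap.py wrist w9;python3 snap.py scene s9
python3 - <<'E'
import cv2,numpy as np
a=cv2.imread("pics/s9.png");w=cv2.imread("pics/w9.png")
z=lambda i,n:cv2.resize(i,None,fx=n,fy=n,interpolation=cv2.INTER_CUBIC)
o=np.hstack([z(a[40:170,165:295],3),z(w[150:345,150:345],2)])
cv2.imwrite("pics/m9.png",o)
E
```

```text
13.15 [ 460.5 -250.3  135.9] [-31.2   3.6 115.8  -0.   60.7  44.5] [ 1.5  0.2 -0.7] -0.0005792094056419156
13.2 [ 460.7 -250.2  136. ] [-31.2   3.6 115.8  -0.   60.7  44.5] [-0.  -0.   0.2] 0.0015301779581070832
```

View pics/m9.png

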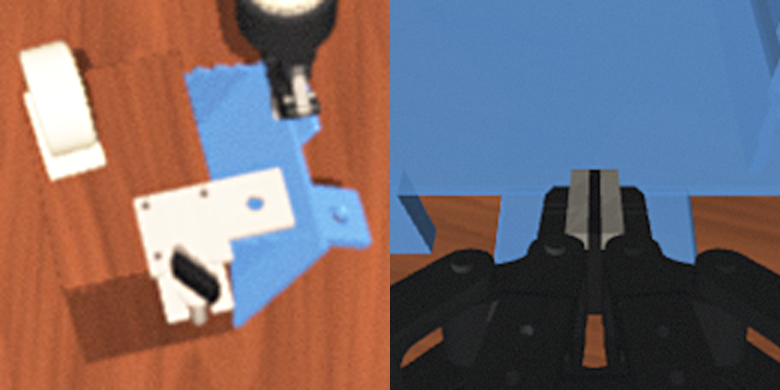

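>>> {"op": "step_arm", "data": {
  "increments": [
    {"tx":0.2,"ty":0,"tz":0.4,"wx":0,"wy":0,"wz":0,"grip":1},
    {"tx":0.2,"ty":0,"tz":0.4,"wx":0,"wy":0,"wz":0,"grip":1},
    {"tx":0,"ty":0,"tz":0,"wx":0,"wy":0,"wz":0,"grip":1}
  ]
}}

```text
time: 13.62
ee_pos: [458.3, -251.4, 134.6]
eef_rot: [[0.009, 0.245, -0.97], [0.002, -0.97, -0.245], [-1.0, 0.001, -0.009]]
contact_force: [10.8, 7.5, 2.6]
gripper_width: -0.005
```

>>> {"op": "step_arm", "data": {
  "increments": [
    {"tx":-1,"ty":0,"tz":-1,"wx":0,"wy":0,"wz":0,"grip":1},
    {"tx":-5,"ty":0,"tz":0,"wx":0,"wy":0,"wz":0,"grip":1},
    {"tx":-5.5,"ty":0,"tz":0,"wx":0,"wy":0,"wz":0,"grip":1},
    {"tx":0,"ty":-5.1,"tz":-1.7,"wx":0,"wy":0,"wz":0,"grip":1},
    {"tx":0,"ty":-5.1,"tz":-1.7,"wx":0,"wy":0,"wz":0,"grip":1},
    {"tx":0,"ty":-5.1,"tz":-1.7,"wx":0,"wy":0,"wz":0,"grip":1},
    {"tx":0,"ty":-5.1,"tz":-1.7,"wx":0,"wy":0,"wz":0,"grip":1},
    {"tx":0,"ty":-5.1,"tz":-1.7,"wx":0,"wy":0,"wz":0,"grip":1}
  ]
}}

```text
time: 14.62
ee_pos: [483.0, 19.4, 247.9]
eef_rot: [[-0.0, 0.246, -0.969], [-0.001, -0.969, -0.246], [-1.0, 0.001, 0.001]]
contact_force: [0.8, -0.3, -0.4]
gripper_width: -0.0
```

>>> {"op": "step_arm", "data": {
  "increments": [
    {"tx":0,"ty":-5.1,"tz":-1.7,"wx":0,"wy":0,"wz":0,"grip":0.3},
    {"tx":0,"ty":-5.1,"tz":-1.7,"wx":0,"wy":0,"wz":0,"grip":0.3},
    {"tx":0,"ty":0,"tz":0,"wx":-0.17,"wy":0,"wz":0,"grip":0.3},
    {"tx":0,"ty":0,"tz":0,"wx":-0.17,"wy":0,"wz":0,"grip":0.3},
    {"tx":0,"ty":0,"tz":0,"wx":-0.17,"wy":0,"wz":0,"grip":0.3},
    {"tx":0,"ty":0,"tz":0,"wx":-0.17,"wy":0,"wz":0,"grip":0.3},
    {"tx":0,"ty":0,"tz":0,"wx":-0.17,"wy":0,"wz":0,"grip":0.3},
    {"tx":0,"ty":0,"tz":0,"wx":-0.17,"wy":0,"wz":0,"grip":0.3}
  ]
}}

```text
time: 15.62
ee_pos: [490.9, 124.9, 247.6]
eef_rot: [[-0.001, 0.956, -0.292], [-0.001, -0.292, -0.956], [-1.0, -0.001, 0.001]]
contact_force: [0.6, 0.1, 0.1]
gripper_width: 0.701
```

>>> {"op": "step_arm", "data": {
  "increments": [
    {"tx":0,"ty":0,"tz":0,"wx":-0.17,"wy":0,"wz":0,"grip":0.3},
    {"tx":0,"ty":0,"tz":0,"wx":0,"wy":0,"wz":0,"grip":0.3},
    {"tx":0,"ty":0,"tz":0,"wx":0,"wy":0,"wz":0,"grip":0.3}
  ]
}}

```text
time: 16.0
ee_pos: [491.1, 125.1, 247.7]
eef_rot: [[-0.0, 0.991, -0.134], [-0.0, -0.134, -0.991], [-1.0, -0.0, 0.0]]
contact_force: [1.0, 0.8, 0.4]
gripper_width: 0.698
```

```bash
python3 snap.py wrist w10;python3 snap.py scene s10
python3 - <<'E'
import cv2,numpy as np
a=cv2.imread("pics/s10.png")
cv2.imwrite("pics/s10z.png",cv2.resize(a[40:180,165:305],None,fx=4,fy=4,interpolation=cv2.INTER_CUBIC))
E
```

```text
16.0 [491.1 125.1 247.7] [ 11.5  -3.9 110.9  -0.   73.   19.2] [1.  0.8 0.4] 0.6979072588168189
16.05 [491.1 125.1 247.7] [ 11.5  -3.9 110.9  -0.   73.   19.2] [ 0.4 -0.9  0.7] 0.6975240301012553
```

View pics/w10.png

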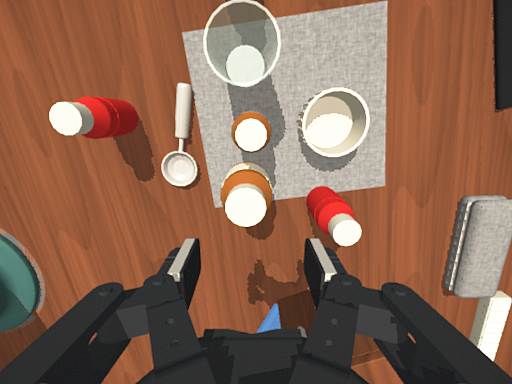

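View pics/s10z.png

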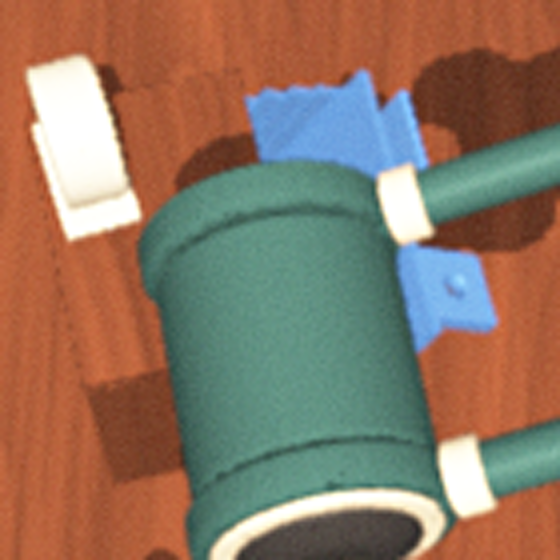

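Run:
```python
from h import *
import cv2
c=cam("w10");T=c["T"];im=cv2.imread("pics/w10.png")
hsv=cv2.cvtColor(im,cv2.COLOR_BGR2HSV)
m=((hsv[...,1]<40)&(hsv[...,2]>200)).astype(np.uint8);
n,l,st,ce=cv2.connectedComponentsWithStats(m)
for i in range(1,n):
    if 200<st[i,4]<5000:print(st[i],ce[i].round(1),onz(c,ce[i],120,T).round(1))
p=onz(c,(251,132),120,T);print(p,T[:3,:3].T@(p-T[:3,3]))
```

```text
[ 203    0   82   87 1956] [244.  58.] [502.2 248.4 120. ]
[175  83  14  55 544] [181.2 109. ] [436.3 212.9 120. ]
[ 301   87   69   70 2010] [331.2 126.6] [578.  177.4 120. ]
[ 49 102  32  33 819] [ 65.1 117.9] [323.5 219.8 120. ]
[235 119  31  32 782] [250.4 134.5] [498.8 180.4 120. ]
[162 139  35  47 847] [179.6 168.5] [422.6 156.5 120. ]
[ 225  184   41   43 1278] [244.9 205.8] [483.  107.7 120. ]
[332 214  29  32 614] [346.3 231.1] [589.3  63.6 120. ]
[ 478  296   33   65 1152] [493.8 325.1] [767.4 -89.  120. ]
[499.69739915 182.73405133 120.        ] [127.67020015   0.84470377 -58.35359278]
```

>>> {"op": "step_arm", "data": {
  "increments": [
    {"tx":0,"ty":0,"tz":-5.6,"wx":0,"wy":0,"wz":0,"grip":0.3},
    {"tx":4,"ty":0,"tz":0,"wx":0,"wy":0,"wz":0,"grip":0.3},
    {"tx":4,"ty":0,"tz":0,"wx":0,"wy":0,"wz":0,"grip":0.3},
    {"tx":4,"ty":0,"tz":0,"wx":0,"wy":0,"wz":0,"grip":0.35},
    {"tx":2.5,"ty":0,"tz":0,"wx":0,"wy":0,"wz":0,"grip":0.4},
    {"tx":1.2,"ty":0,"tz":0,"wx":0,"wy":0,"wz":0,"grip":0.4},
    {"tx":0,"ty":0,"tz":0,"wx":0,"wy":0,"wz":0,"grip":0.4}
  ]
}}

```text
time: 16.98
ee_pos: [498.2, 180.6, 90.3]
eef_rot: [[-0.001, 0.991, -0.132], [-0.0, -0.132, -0.991], [-1.0, -0.001, 0.001]]
contact_force: [0.2, 0.3, 1.6]
gripper_width: 0.601
```

```bash
python3 snap.py wrist w11
```

```text
16.975 [498.2 180.6  90.3] [ 17.2   7.2 117.3  -0.   55.6  24.8] [0.2 0.3 1.6] 0.6008849332326949
```

View pics/w11.png

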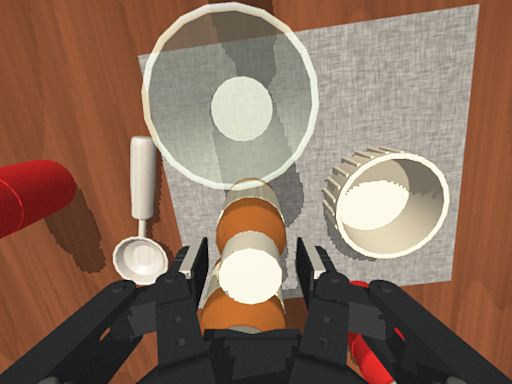

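>>> {"op": "step_arm", "data": {
  "increments": [
    {"tx":-0.5,"ty":0,"tz":0,"wx":0,"wy":0,"wz":0,"grip":0.5},
    {"tx":0,"ty":0,"tz":0,"wx":0,"wy":0,"wz":0,"grip":1},
    {"tx":0,"ty":0,"tz":0,"wx":0,"wy":0,"wz":0,"grip":1},
    {"tx":0,"ty":0,"tz":0,"wx":0,"wy":0,"wz":0,"grip":1},
    {"tx":0,"ty":0,"tz":0,"wx":0,"wy":0,"wz":0,"grip":1}
  ],
  "squeeze": 60
}}

```text
time: 17.65
ee_pos: [500.0, 181.3, 98.3]
eef_rot: [[0.003, 0.991, -0.132], [0.001, -0.132, -0.991], [-1.0, 0.003, -0.002]]
contact_force: [-1.9, 0.8, 6.8]
gripper_width: 0.356
```

>>> {"op": "step_arm", "data": {
  "increments": [
    {"tx":-0.5,"ty":0,"tz":0,"wx":0,"wy":0,"wz":0,"grip":1},
    {"tx":-1.5,"ty":0,"tz":0,"wx":0,"wy":0,"wz":0,"grip":1},
    {"tx":-3,"ty":0,"tz":0,"wx":0,"wy":0,"wz":0,"grip":1},
    {"tx":-4,"ty":0,"tz":0,"wx":0,"wy":0,"wz":0,"grip":1},
    {"tx":-4,"ty":0,"tz":0,"wx":0,"wy":0,"wz":0,"grip":1},
    {"tx":-4,"ty":0,"tz":0,"wx":0,"wy":0,"wz":0,"grip":1},
    {"tx":-1,"ty":0,"tz":0,"wx":0,"wy":0,"wz":0,"grip":1},
    {"tx":0,"ty":0,"tz":0,"wx":0,"wy":0,"wz":0,"grip":1}
  ]
}}

```text
time: 18.65
ee_pos: [498.7, 180.7, 276.1]
eef_rot: [[0.001, 0.991, -0.132], [0.0, -0.132, -0.991], [-1.0, 0.001, -0.0]]
contact_force: [0.0, -0.4, -2.2]
gripper_width: 0.354
```

```bash
python3 snap.py wrist w12;python3 snap.py scene s12
```

```text
18.65 [498.7 180.7 276.1] [ 17.2  -2.2 106.3  -0.   75.8  24.8] [ 0.  -0.4 -2.2] 0.3538895084997034
18.7 [497.9 180.5 274.6] [ 17.2  -2.1 106.4  -0.   75.8  24.8] [-0.2 -0.4 -3. ] 0.3505234325258034
```

View pics/w12.png

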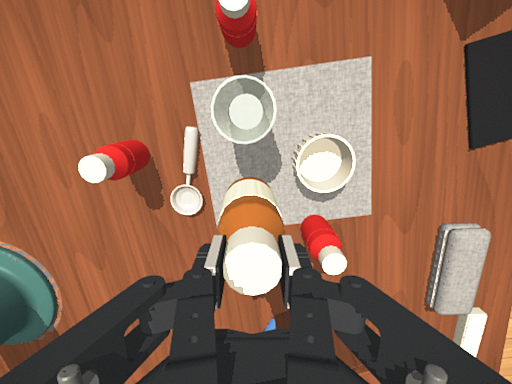

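View pics/s12.png

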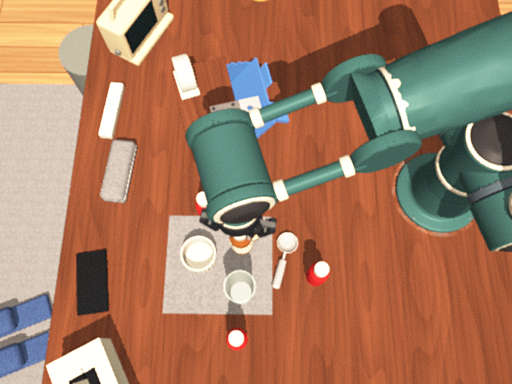

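>>> {"op": "step_arm", "data": {
  "increments": [
    {"tx":0,"ty":0,"tz":3,"wx":0,"wy":0,"wz":0,"grip":1},
    {"tx":0,"ty":0.1,"tz":5,"wx":0,"wy":0,"wz":0,"grip":1},
    {"tx":0,"ty":0,"tz":5.5,"wx":0,"wy":0,"wz":0,"grip":1},
    {"tx":0,"ty":0.1,"tz":5.5,"wx":0,"wy":0,"wz":0,"grip":1},
    {"tx":0,"ty":0,"tz":5.5,"wx":0,"wy":0,"wz":0,"grip":1},
    {"tx":0,"ty":0.1,"tz":5.5,"wx":0,"wy":0,"wz":0,"grip":1},
    {"tx":0,"ty":0,"tz":5.5,"wx":0,"wy":0,"wz":0,"grip":1},
    {"tx":0,"ty":0.1,"tz":5,"wx":0,"wy":0,"wz":0,"grip":1}
  ]
}}

```text
time: 19.75
ee_pos: [447.6, -222.5, 273.2]
eef_rot: [[-0.003, 0.991, -0.132], [0.002, -0.132, -0.991], [-1.0, -0.004, -0.002]]
contact_force: [1.6, 1.0, -1.6]
gripper_width: 0.353
```

>>> {"op": "step_arm", "data": {
  "increments": [
    {"tx":0,"ty":0,"tz":3,"wx":0,"wy":0,"wz":0,"grip":1},
    {"tx":0,"ty":0,"tz":0,"wx":0.17,"wy":0,"wz":0,"grip":1},
    {"tx":0,"ty":0,"tz":0,"wx":0.17,"wy":0,"wz":0,"grip":1},
    {"tx":0,"ty":0,"tz":0,"wx":0.17,"wy":0,"wz":0,"grip":1},
    {"tx":0,"ty":0,"tz":0,"wx":0.17,"wy":0,"wz":0,"grip":1},
    {"tx":0,"ty":0,"tz":0,"wx":0.17,"wy":0,"wz":0,"grip":1},
    {"tx":0,"ty":0,"tz":0,"wx":0.17,"wy":0,"wz":0,"grip":1},
    {"tx":0,"ty":0,"tz":0,"wx":0.165,"wy":0,"wz":0,"grip":1}
  ]
}}

```text
time: 20.75
ee_pos: [444.1, -250.3, 273.0]
eef_rot: [[-0.004, 0.246, -0.969], [0.003, -0.969, -0.246], [-1.0, -0.003, 0.003]]
contact_force: [-0.1, -0.4, -1.5]
gripper_width: 0.349
```

```bash
python3 snap.py scene s13; python3 snap.py wrist w13
python3 - <<'E'
import cv2,numpy as np
from rig import arm
from h import *
s=arm.state();R0=s["eef_rot"];print(R0.round(3))
th=np.radians(14.5);ux=np.array([np.cos(th),np.sin(th),0]);uy=np.array([-ux[1],ux[0],0]);a=.6
x=ux*np.sin(a)-np.array([0,0,np.cos(a)]);y=-uy;z=np.cross(x,y)
from scipy.spatial.transform import Rotation as Ro
R1=np.c_[x,y,z];print(R1.round(3),Ro.from_matrix(R0.T@R1).as_rotvec())
a=cv2.imread("pics/s13.png")
cv2.imwrite("pics/s13z.png",cv2.resize(a[30:190,165:325],None,fx=3.5,fy=3.5,interpolation=cv2.INTER_CUBIC))
E
```

```text
20.75 [ 444.1 -250.3  273. ] [-32.2  -4.2 108.5   0.   75.9  43.6] [-0.1 -0.4 -1.5] 0.34885276501437357
20.8 [ 444.1 -250.3  273. ] [-32.2  -4.2 108.5   0.   75.9  43.8] [ 0.2  0.2 -2. ] 0.3488835305629061
[[-0.004  0.251 -0.968]
 [ 0.002 -0.968 -0.251]
 [-1.    -0.003  0.003]]
[[ 0.547  0.25  -0.799]
 [ 0.141 -0.968 -0.207]
 [-0.825 -0.    -0.565]] [-5.78740746e-04  6.03009480e-01  3.19638450e-03]
```

View pics/s13z.png

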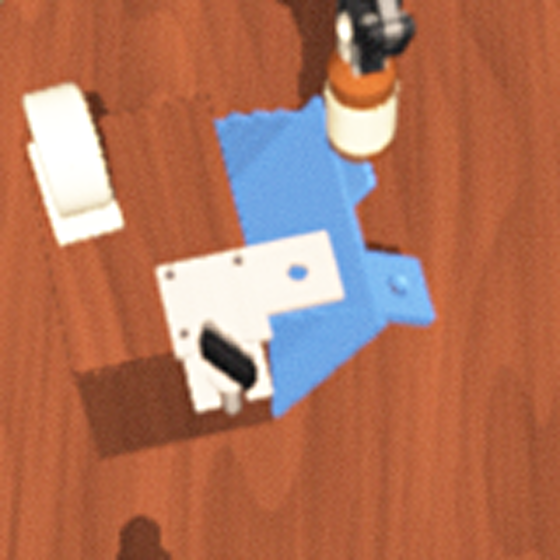

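View pics/w13.png

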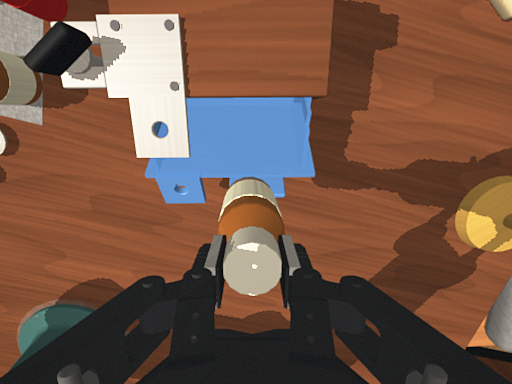

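```bash
cat > unit.py <<'E'
from h import *
th=np.radians(14.5);R=np.array([[np.cos(th),-np.sin(th)],[np.sin(th),np.cos(th)]]);t=np.array([589,-187.5])
W=lambda x,y,z:np.r_[R@np.array([x,y])+t,z]
def D(x,y,z,a=.6): # hinge-frame drawer coords -> world
    return W(-64.5+x*np.cos(a)-z*np.sin(a),y,10+x*np.sin(a)+z*np.cos(a))
E
python3 - <<'E'
from unit import *
for n,zz in (("w13",0),("s13",0)):
    c=cam(n);T=c["T"]
    for a in (.55,.6,.65):
        print(n,a,"hole",proj(c,D(-28,60,138,a),T).round(1),"ledgefar",proj(c,D(-48,85,138,a),T).round(1),proj(c,D(-48,35,138,a),T).round(1),"fronttop end",proj(c,D(0,-79,138,a),T).round(1),"tab",proj(c,D(0,-60,168,a),T).round(1),proj(c,D(0,0,168,a),T).round(1))
    print("bore",proj(c,W(-92.5,60,160),T),proj(c,W(-118,35,160),T),proj(c,W(-118,85,160),T))
E
python3 - <<'E'
import cv2
a=cv2.imread("pics/w13.png")
cv2.imwrite("pics/w13z.png",cv2.resize(a[80:220,130:330],None,fx=4,fy=4,interpolation=cv2.INTER_CUBIC))
E
```

```text
w13 0.55 hole [179.1 187.2] ledgefar [162.3 198.5] [203.  198.2] fronttop end [301.2 168.7] tab [286.  189.1] [226.9 189.5]
w13 0.6 hole [180.6 190.1] ledgefar [164.2 200.5] [204.  200.2] fronttop end [300.3 173.2] tab [285.3 194.4] [227.6 194.8]
w13 0.65 hole [182.  192.7] ledgefar [166.  202.1] [205.1 201.8] fronttop end [299.5 177.2] tab [284.6 199.2] [228.2 199.6]
bore [159.13951468 129.8465072 ] [188.30696321 157.13626243] [136.03767396 157.5431469 ]
s13 0.55 hole [275.9 110.1] ledgefar [284.9 119.4] [279.7 102. ] fronttop end [252.9  61.7] tab [261.   60.8] [267.   81.5]
s13 0.6 hole [277.7 110.6] ledgefar [286.5 120.1] [281.3 102.7] fronttop end [255.2  62.1] tab [263.7  61.3] [269.8  81.8]
s13 0.65 hole [279.5 111.2] ledgefar [288.  120.8] [282.8 103.5] fronttop end [257.3  62.5] tab [266.3  61.9] [272.4  82.3]
bore [248.92488828 106.78096524] [256.82841376  95.41443174] [261.98709654 113.64647083]
```

View pics/w13z.png

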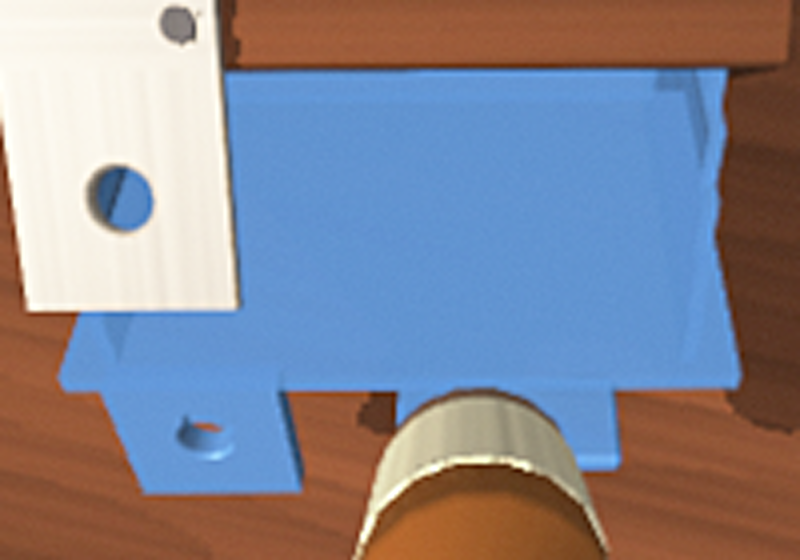

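>>> {"op": "step_arm", "data": {
  "increments": [
    {"tx":0,"ty":0,"tz":0,"wx":0,"wy":0.12,"wz":0,"grip":1},
    {"tx":0,"ty":0,"tz":0,"wx":0,"wy":0.12,"wz":0,"grip":1},
    {"tx":0,"ty":0,"tz":0,"wx":0,"wy":0.12,"wz":0,"grip":1},
    {"tx":0,"ty":0,"tz":0,"wx":0,"wy":0.12,"wz":0,"grip":1},
    {"tx":0,"ty":0,"tz":0,"wx":0,"wy":0.12,"wz":0,"grip":1},
    {"tx":0,"ty":0,"tz":0,"wx":0,"wy":0,"wz":0,"grip":1}
  ]
}}

```text
time: 21.6
ee_pos: [442.8, -250.6, 272.4]
eef_rot: [[0.543, 0.25, -0.802], [0.143, -0.968, -0.205], [-0.827, -0.004, -0.562]]
contact_force: [-0.7, -0.0, -1.9]
gripper_width: 0.351
```

```bash
python3 snap.py scene s14; python3 snap.py wrist w14
python3 - <<'E'
import cv2
from rig import arm
from unit import *
s=arm.state();print(s["eef_rot"].round(3))
# goal: bottle s0=97
def goal(s0=97,up=0,dx=0,y=-25,xb=23,a=.6): return D(xb+dx,y,6+s0+up,a)
for u,d in ((110,12),(60,8),(0,2)):
    g=goal(up=u,dx=d);print(u,d,g.round(1),"tool delta",(s["eef_rot"].T@(g-s["ee_pos"])).round(1))
a=cv2.imread("pics/s14.png")
cv2.imwrite("pics/s14z.png",cv2.resize(a[30:190,165:325],None,fx=3.5,fy=3.5,interpolation=cv2.INTER_CUBIC))
E
```

```text
21.6 [ 442.8 -250.6  272.4] [-53.4 -16.2 125.   36.   62.4   7.5] [-0.7 -0.  -1.9] 0.35112450743221235
21.65 [ 443.8 -250.9  273.7] [-53.3 -16.2 124.8  36.   62.4   7.6] [ 0.7  0.5 -2.2] 0.3528225514971487
[[ 0.544  0.251 -0.8  ]
 [ 0.142 -0.968 -0.207]
 [-0.827 -0.001 -0.562]]
110 12 [ 444.3 -250.7  205.6] tool delta [57.2 -0.4 39.2]
60 8 [ 468.5 -244.5  162. ] tool delta [107.2  -0.3  43.1]
0 2 [ 496.5 -237.2  109.1] tool delta [167.2  -0.3  48.9]
```

View pics/s14z.png

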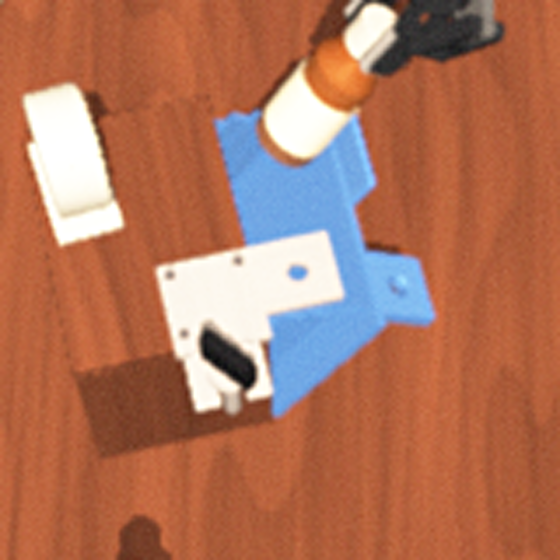

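View pics/w14.png

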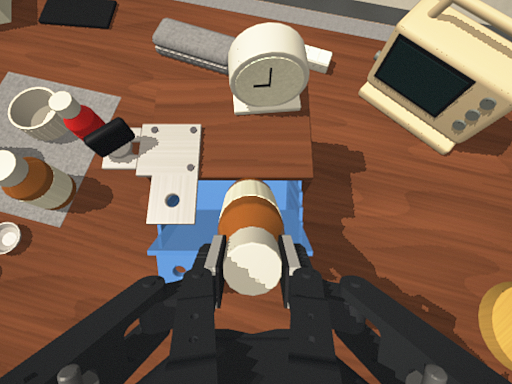

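>>> {"op": "step_arm", "data": {
  "increments": [
    {"tx":1.4,"ty":0,"tz":1.0,"wx":0,"wy":0,"wz":0,"grip":1},
    {"tx":1.4,"ty":0,"tz":1.0,"wx":0,"wy":0,"wz":0,"grip":1},
    {"tx":1.4,"ty":0,"tz":1.0,"wx":0,"wy":0,"wz":0,"grip":1},
    {"tx":1.5,"ty":0,"tz":0.9,"wx":0,"wy":0,"wz":0,"grip":1},
    {"tx":1.3,"ty":0,"tz":0.1,"wx":0,"wy":0,"wz":0,"grip":1},
    {"tx":1.3,"ty":0,"tz":0.1,"wx":0,"wy":0,"wz":0,"grip":1},
    {"tx":1.3,"ty":0,"tz":0.1,"wx":0,"wy":0,"wz":0,"grip":1},
    {"tx":1.1,"ty":0,"tz":0.1,"wx":0,"wy":0,"wz":0,"grip":1}
  ]
}}

```text
time: 22.7
ee_pos: [470.0, -244.7, 162.7]
eef_rot: [[0.547, 0.251, -0.799], [0.142, -0.968, -0.207], [-0.825, 0.0, -0.565]]
contact_force: [1.4, -0.3, -1.7]
gripper_width: 0.351
```

```bash
python3 snap.py scene s15; python3 snap.py wrist w15
python3 - <<'E'
import cv2
from rig import arm
from unit import *
s=arm.state();print(s["eef_rot"].round(3))
def goal(s0=97,up=0,dx=0,y=-25,xb=23,a=.6): return D(xb+dx,y,6+s0+up,a)
for u,d in ((60,8),(20,3),(0,2)):
    g=goal(up=u,dx=d);print(u,d,g.round(1),"tool delta",(s["eef_rot"].T@(g-s["ee_pos"])).round(1))
a=cv2.imread("pics/s15.png")
cv2.imwrite("pics/s15z.png",cv2.resize(a[30:190,165:325],None,fx=3.5,fy=3.5,interpolation=cv2.INTER_CUBIC))
E
```

```text
22.7 [ 470.  -244.7  162.7] [-49.9  -7.7 130.7  42.3  49.2  -0.7] [ 1.4 -0.3 -1.7] 0.35090313106393334
22.75 [ 469.6 -243.9  161.3] [-49.9  -7.7 130.8  42.3  49.1  -0.7] [-0.5  0.3 -2. ] 0.35308112317509804
[[ 0.545  0.252 -0.8  ]
 [ 0.144 -0.968 -0.207]
 [-0.826 -0.002 -0.564]]
60 8 [ 468.5 -244.5  162. ] tool delta [-0.8  0.4  0.7]
20 3 [ 486.4 -239.9  126.2] tool delta [39.2  0.5  5.7]
0 2 [ 496.5 -237.2  109.1] tool delta [59.2  0.5  6.6]
```

View pics/s15z.png

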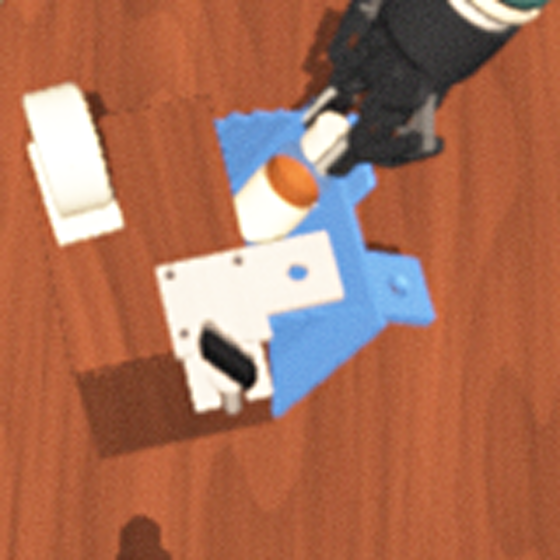

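View pics/w15.png

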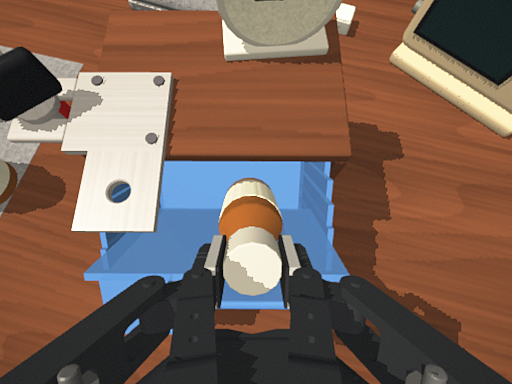

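>>> {"op": "step_arm", "data": {
  "increments": [
    {"tx":1.0,"ty":0,"tz":0.1,"wx":0,"wy":0,"wz":0,"grip":1},
    {"tx":1.0,"ty":0,"tz":0.1,"wx":0,"wy":0,"wz":0,"grip":1},
    {"tx":1.0,"ty":0,"tz":0.1,"wx":0,"wy":0,"wz":0,"grip":1},
    {"tx":0.9,"ty":0,"tz":0.1,"wx":0,"wy":0,"wz":0,"grip":1},
    {"tx":0.7,"ty":0,"tz":0.1,"wx":0,"wy":0,"wz":0,"grip":1},
    {"tx":0.5,"ty":0,"tz":0,"wx":0,"wy":0,"wz":0,"grip":1},
    {"tx":0,"ty":0,"tz":0,"wx":0,"wy":0,"wz":0,"grip":1}
  ]
}}

```text
time: 23.68
ee_pos: [493.3, -238.3, 117.9]
eef_rot: [[0.546, 0.251, -0.799], [0.142, -0.968, -0.207], [-0.826, -0.001, -0.564]]
contact_force: [-0.6, 0.2, -2.7]
gripper_width: 0.355
```

```bash
python3 snap.py scene s16; python3 snap.py wrist w16
python3 - <<'E'
import cv2
from rig import arm
from unit import *
s=arm.state();print(s["eef_rot"].round(3))
def goal(s0=97,up=0,dx=0,y=-25,xb=23,a=.6): return D(xb+dx,y,6+s0+up,a)
for u,d in ((0,0),):
    g=goal(up=u,dx=d);print(u,d,g.round(1),"tool delta",(s["eef_rot"].T@(g-s["ee_pos"])).round(1))
a=cv2.imread("pics/s16.png")
cv2.imwrite("pics/s16z.png",cv2.resize(a[30:190,165:325],None,fx=3.5,fy=3.5,interpolation=cv2.INTER_CUBIC))
E
```

```text
23.675 [ 493.3 -238.3  117.9] [-46.9  -2.3 131.5  46.5  43.1  -4.2] [-0.6  0.2 -2.7] 0.35463364455898355
23.725 [ 493.4 -238.5  118.2] [-46.9  -2.4 131.5  46.5  43.1  -4.2] [ 0.3 -0.3 -2.1] 0.3539904738854378
[[ 0.547  0.251 -0.799]
 [ 0.142 -0.968 -0.207]
 [-0.825  0.    -0.565]]
0 0 [ 494.9 -237.7  108. ] tool delta [ 9.6 -0.6  4.5]
```

View pics/s16z.png

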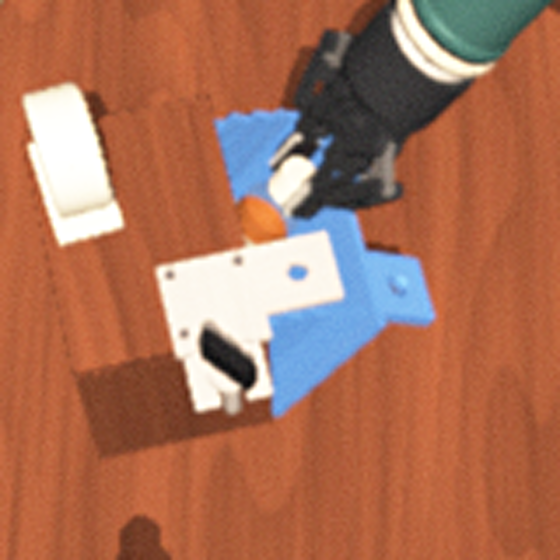

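View pics/w16.png

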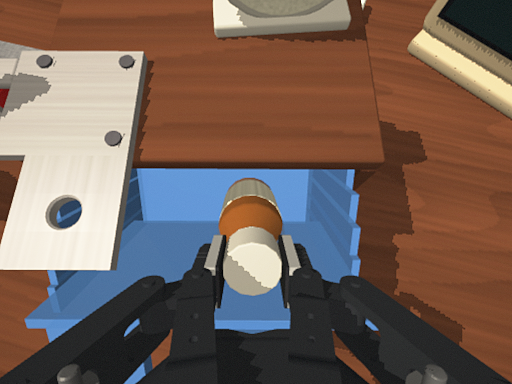

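>>> {"op": "step_arm", "data": {
  "increments": [
    {"tx":0.3,"ty":0,"tz":0.1,"wx":0,"wy":0,"wz":0,"grip":1},
    {"tx":0.3,"ty":0,"tz":0.1,"wx":0,"wy":0,"wz":0,"grip":1},
    {"tx":0.1,"ty":0,"tz":0,"wx":0,"wy":0,"wz":0,"grip":1},
    {"tx":0,"ty":0,"tz":0,"wx":0,"wy":0,"wz":0,"grip":1}
  ]
}}

```text
time: 24.28
ee_pos: [495.5, -237.9, 111.3]
eef_rot: [[0.546, 0.251, -0.799], [0.142, -0.968, -0.207], [-0.825, -0.0, -0.565]]
contact_force: [-0.1, 0.5, -1.9]
gripper_width: 0.352
```

>>> {"op": "step_arm", "data": {
  "increments": [
    {"tx":0.15,"ty":0,"tz":0,"wx":0,"wy":0,"wz":0,"grip":1},
    {"tx":0.15,"ty":0,"tz":0,"wx":0,"wy":0,"wz":0,"grip":1},
    {"tx":0,"ty":0,"tz":0,"wx":0,"wy":0,"wz":0,"grip":1}
  ]
}}

```text
time: 24.65
ee_pos: [497.9, -237.8, 111.2]
eef_rot: [[0.548, 0.253, -0.797], [0.142, -0.968, -0.209], [-0.824, 0.001, -0.567]]
contact_force: [-10.7, 1.1, 13.5]
gripper_width: 0.354
```

>>> {"op": "step_arm", "data": {
  "increments": [
    {"tx":-0.15,"ty":0,"tz":0.1,"wx":0,"wy":0,"wz":0,"grip":1},
    {"tx":0,"ty":0,"tz":0.1,"wx":0,"wy":0,"wz":0,"grip":1},
    {"tx":0,"ty":0,"tz":0,"wx":0,"wy":0,"wz":0,"grip":1}
  ]
}}

```text
time: 25.02
ee_pos: [495.9, -238.5, 110.6]
eef_rot: [[0.549, 0.251, -0.797], [0.142, -0.968, -0.207], [-0.824, 0.001, -0.567]]
contact_force: [0.5, 2.7, 7.4]
gripper_width: 0.353
```

Run:
```python
from rig import arm
from unit import *
s=arm.state();g=D(23,-25,6+97)
print("tool delta",(s["eef_rot"].T@(g-s["ee_pos"])).round(1),"F tool",(s["eef_rot"].T@s["contact_force"]).round(1),s["ee_pos"])
```

```text
tool delta [ 1.7 -1.   2.1] F tool [-5.4 -2.5 -5.2] [ 495.91401966 -238.4599681   110.61054007]
```

>>> {"op": "step_arm", "data": {
  "increments": [
    {"tx":0,"ty":0,"tz":0,"wx":0,"wy":0,"wz":0,"grip":0.6},
    {"tx":0,"ty":0,"tz":0,"wx":0,"wy":0,"wz":0,"grip":0.5},
    {"tx":0,"ty":0,"tz":0,"wx":0,"wy":0,"wz":0,"grip":0.45},
    {"tx":0,"ty":0,"tz":0,"wx":0,"wy":0,"wz":0,"grip":0.45}
  ]
}}

```text
time: 25.52
ee_pos: [494.6, -238.2, 108.7]
eef_rot: [[0.546, 0.251, -0.799], [0.142, -0.968, -0.207], [-0.826, -0.0, -0.564]]
contact_force: [0.1, 0.3, 0.6]
gripper_width: 0.547
```

```bash
python3 snap.py wrist w17
```

```text
25.525 [ 494.6 -238.2  108.7] [-46.7  -1.4 131.8  47.5  42.2  -5.4] [0.1 0.3 0.6] 0.5469211858982527
```

View pics/w17.png

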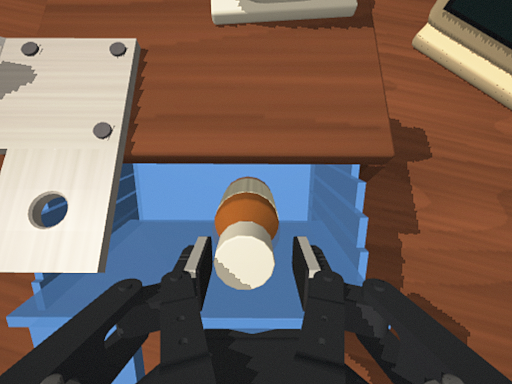

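>>> {"op": "step_arm", "data": {
  "increments": [
    {"tx":-0.1,"ty":-0.25,"tz":0,"wx":0,"wy":0,"wz":0,"grip":0.42},
    {"tx":-0.6,"ty":0,"tz":0,"wx":0,"wy":0,"wz":0,"grip":0.42},
    {"tx":-1.2,"ty":0,"tz":0,"wx":0,"wy":0,"wz":0,"grip":0.42},
    {"tx":-2,"ty":0,"tz":0,"wx":0,"wy":0,"wz":0,"grip":0.42},
    {"tx":-3,"ty":0,"tz":0,"wx":0,"wy":0,"wz":0,"grip":0.42},
    {"tx":-3,"ty":0,"tz":0,"wx":0,"wy":0,"wz":0,"grip":0.42},
    {"tx":-3,"ty":0,"tz":0,"wx":0,"wy":0,"wz":0,"grip":0.42},
    {"tx":0,"ty":0,"tz":0,"wx":0,"wy":0,"wz":0,"grip":0.42}
  ]
}}

```text
time: 26.58
ee_pos: [423.7, -256.1, 218.7]
eef_rot: [[0.55, 0.249, -0.797], [0.136, -0.968, -0.209], [-0.824, 0.006, -0.566]]
contact_force: [-0.3, -0.9, -0.3]
gripper_width: 0.578
```

```bash
python3 snap.py wrist w18; python3 snap.py scene s18
python3 - <<'E'
import cv2
a=cv2.imread("pics/s18.png")
cv2.imwrite("pics/s18z.png",cv2.resize(a[30:190,165:325],None,fx=3.7,fy=3.7,interpolation=cv2.INTER_CUBIC))
E
```

```text
26.575 [ 423.7 -256.1  218.7] [-56.3 -14.8 129.9  38.7  58.4   0.2] [-0.3 -0.9 -0.3] 0.5782208654633826
26.625 [ 423.6 -255.2  217.1] [-56.2 -14.7 130.   38.7  58.4   0.2] [-1.3  0.3 -0.7] 0.578981187371328
```

View pics/w18.png

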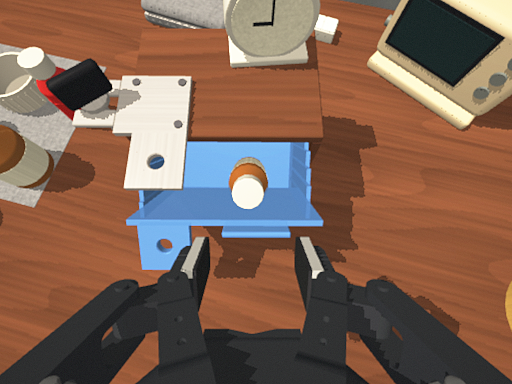

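View pics/s18z.png

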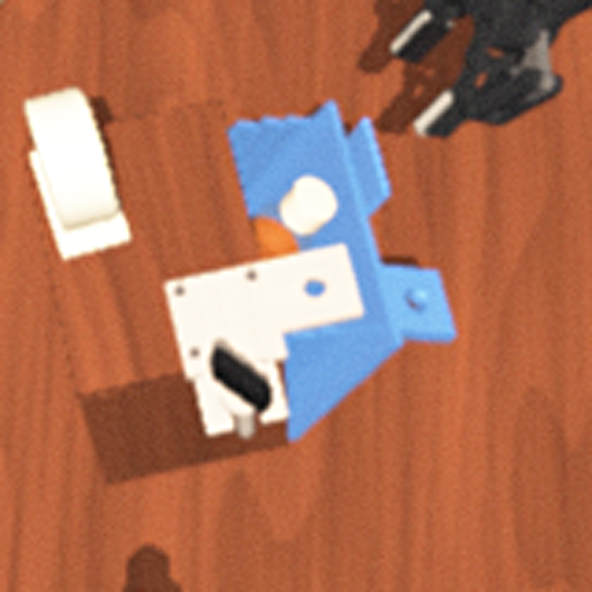

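Run:
```python
from unit import *
import cv2
c=cam("w18");s=cam("s18")
for a in (.57,.6,.63):
    print(a,"w hole",proj(c,D(-28,60,138,a),c["T"]).round(1),"s hole",proj(s,D(-28,60,138,a)).round(1),"w tab",proj(c,D(-6,-60,168,a),c["T"]).round(1),proj(c,D(-6,0,168,a),c["T"]).round(1),"fronttop",proj(c,D(0,-79,138,a),c["T"]).round(1),proj(c,D(0,79,138,a),c["T"]).round(1))
for y in (-20,-25):
  print("cap pred",y,proj(c,D(23,y,126),c["T"]).round(1),proj(s,D(23,y,126)).round(1))
def cc(im,box):
    x0,y0,x1,y1=box;h=cv2.cvtColor(im[y0:y1,x0:x1],cv2.COLOR_BGR2HSV)
    m=((h[...,1]<60)&(h[...,2]>195)).astype(np.uint8);n,l,st,ce=cv2.connectedComponentsWithStats(m)
    i=1+st[1:,4].argmax();return ce[i]+[x0,y0],st[i]
pw,_=cc(c["img"],(225,170,275,215));ps,_=cc(s["img"],(235,70,265,100));print(pw,_,ps)
P=tri([ray(c,pw,c["T"]),ray(s,ps)]);print(P)
for a in (.6,):
    u=np.r_[R.T@(P[:2]-t),P[2]]-[-64.5,0,10]
    print("hinge frame",u[0]*np.cos(a)+u[2]*np.sin(a),u[1],-u[0]*np.sin(a)+u[2]*np.cos(a))
cv2.imwrite("pics/w18z.png",cv2.resize(c["img"][135:275,120:330],None,fx=3.8,fy=3.8,interpolation=cv2.INTER_CUBIC))
```

```text
0.57 w hole [164.1 246.5] s hole [276.6 110.3] w tab [290.6 238.8] [221.  238.7] fronttop [306.1 220. ] [141.8 219.9]
0.6 w hole [164.8 249.9] s hole [277.7 110.6] w tab [290.4 244. ] [221.2 244. ] fronttop [305.8 224. ] [142.3 223.9]
0.63 w hole [165.4 253.1] s hole [278.8 111. ] w tab [290.1 249.1] [221.4 249. ] fronttop [305.6 227.9] [142.8 227.8]
cap pred -20 [245.  197.6] [250.8  83.3]
cap pred -25 [250.1 197.6] [250.4  81.6]
[247.10144928 192.15942029] [  5   7  16  17 189] [247.64021164  85.11111111]
[ 489.29535355 -235.78141753  119.04321137]
hinge frame 25.158668318224194 -21.779490676095765 114.9078713596055
```

View pics/w18z.png

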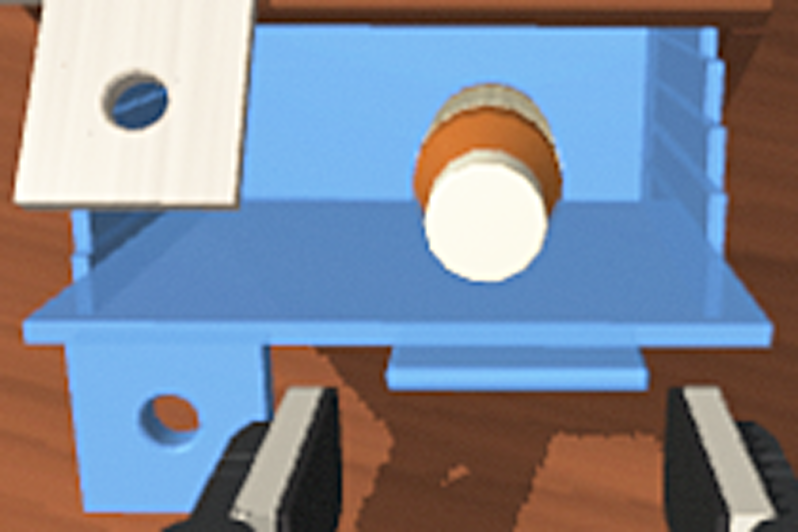

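>>> {"op": "step_arm", "data": {
  "increments": [
    {"tx":-2,"ty":0,"tz":0,"wx":0,"wy":0,"wz":0,"grip":0.42},
    {"tx":0,"ty":0,"tz":0,"wx":0,"wy":0,"wz":0,"grip":0.42},
    {"tx":0,"ty":0,"tz":0,"wx":0,"wy":0,"wz":0,"grip":0.42},
    {"tx":0,"ty":0,"tz":0,"wx":0,"wy":0,"wz":0,"grip":0.42},
    {"tx":0,"ty":0,"tz":0,"wx":0,"wy":0,"wz":0,"grip":0.42}
  ]
}}

```text
time: 27.3
ee_pos: [412.7, -256.5, 231.3]
eef_rot: [[0.546, 0.251, -0.799], [0.143, -0.968, -0.207], [-0.826, -0.001, -0.564]]
contact_force: [0.4, -0.7, -0.3]
gripper_width: 0.577
```

```bash
python3 snap.py wrist w19; python3 snap.py scene s19; python3 snap.py top t19
python3 - <<'E'
from unit import *
import cv2
c=cam("w19");s=cam("s19")
for a in (.55,.6,.65):
    print(a,"w hole",proj(c,D(-28,60,138,a),c["T"]).round(1),"s hole",proj(s,D(-28,60,138,a)).round(1),"w tab",proj(c,D(-6,-60,168,a),c["T"]).round(1),proj(c,D(-6,0,168,a),c["T"]).round(1),"fronttop",proj(c,D(0,-79,138,a),c["T"]).round(1),proj(c,D(0,79,138,a),c["T"]).round(1))
print("lug",proj(c,W(-118,35,160),c["T"]).round(1),proj(c,W(-118,85,160),c["T"]).round(1),"bore",proj(c,W(-92.5,60,160),c["T"]).round(1),"pin top",proj(c,W(-30,124,199),c["T"]).round(1))
print("cap pred",proj(c,D(23,-22,126),c["T"]).round(1),proj(s,D(23,-22,126)).round(1))
cv2.imwrite("pics/w19z.png",cv2.resize(c["img"][60:260,110:330],None,fx=3.5,fy=3,interpolation=cv2.INTER_CUBIC))
cv2.imwrite("pics/s19z.png",cv2.resize(s["img"][30:190,165:325],None,fx=3.7,fy=3.7,interpolation=cv2.INTER_CUBIC))
E
```

```text
27.3 [ 412.7 -256.5  231.3] [-57.7 -16.  129.4  37.9  61.1   0.5] [ 0.4 -0.7 -0.3] 0.5767595862853071
27.35 [ 412.7 -256.6  231.5] [-57.7 -16.1 129.4  37.9  61.1   0.5] [-0.3  0.4  0.4] 0.577263433675752
27.4 [ 412.7 -256.7  231.6] [-57.7 -16.1 129.4  37.9  61.1   0.5] [-0.4 -0.8  1. ] 0.5817252772352456
0.55 w hole [171.8 234.9] s hole [275.9 110.1] w tab [291.7 225.4] [226.1 225.3] fronttop [306.5 209.5] [151.1 209.2]
0.6 w hole [172.7 240.4] s hole [277.7 110.6] w tab [291.3 233.8] [226.3 233.7] fronttop [306.1 215.9] [151.8 215.6]
0.65 w hole [173.7 245.5] s hole [279.5 111.2] w tab [290.8 241.8] [226.6 241.6] fronttop [305.7 222. ] [152.6 221.8]
lug [188.4 180.9] [134.2 180.9] bore [164.  155.7] pin top [84.3 71.3]
cap pred [250.5 190.9] [250.7  82.6]
```

View pics/w19z.png

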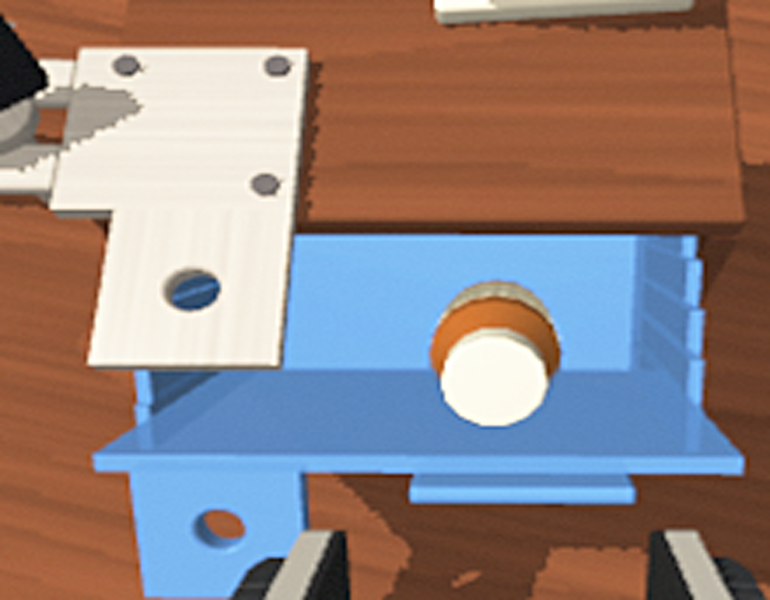

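View pics/s19z.png

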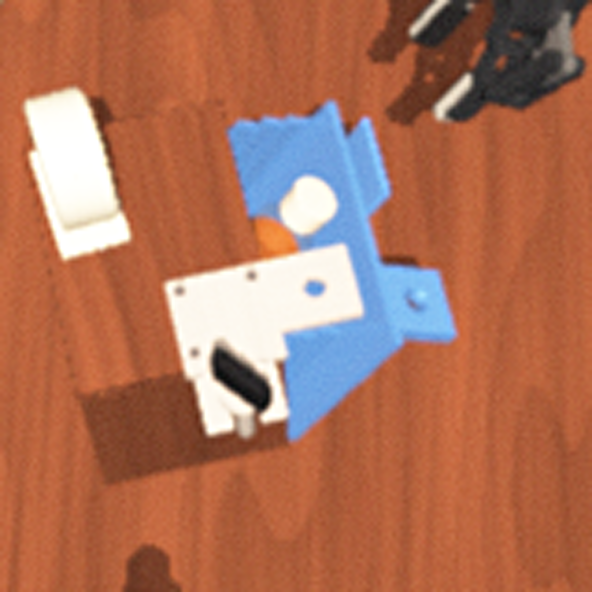

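View pics/t19.png

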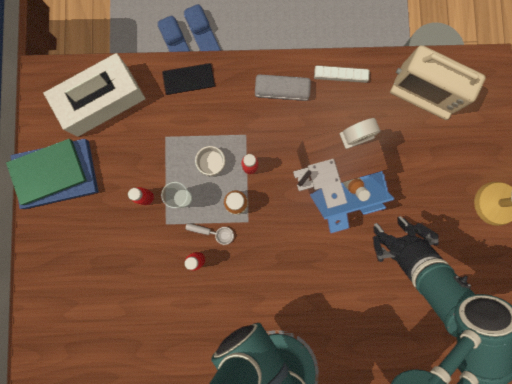

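Run:
```python
from rig import arm
from unit import *
s=arm.state()
for p in ((22,-30,156),(11,-30,154)):
    g=D(*p,.6);print(p,g.round(1),"tool delta",(s["eef_rot"].T@(g-s["ee_pos"])).round(1))
d=R.T@(s["ee_pos"][:2]-t);u=np.r_[d,s["ee_pos"][2]]-[-64.5,0,10];a=.6
print("tcp hinge frame",u[0]*np.cos(a)+u[2]*np.sin(a),u[1],-u[0]*np.sin(a)+u[2]*np.cos(a))
```

```text
(22, -30, 156) [ 466.4 -250.2  151.2] tool delta [96.7  7.2  1.2]
(11, -30, 154) [ 458.7 -252.2  143.3] tool delta [98.7  7.2 12.2]
tcp hinge frame 23.246978812285775 -22.875499673637645 252.72956183497314
```

>>> {"op": "step_arm", "data": {
  "increments": [
    {"tx":1,"ty":0.7,"tz":-0.2,"wx":0,"wy":0,"wz":0,"grip":1},
    {"tx":2,"ty":0,"tz":0,"wx":0,"wy":0,"wz":0,"grip":1},
    {"tx":2.5,"ty":0,"tz":0,"wx":0,"wy":0,"wz":0,"grip":1},
    {"tx":2.5,"ty":0,"tz":0,"wx":0,"wy":0,"wz":0,"grip":1},
    {"tx":1.7,"ty":0,"tz":0,"wx":0,"wy":0,"wz":0,"grip":1},
    {"tx":0,"ty":0,"tz":0,"wx":0,"wy":0,"wz":0,"grip":1},
    {"tx":0,"ty":0,"tz":0,"wx":0,"wy":0,"wz":0,"grip":1}
  ]
}}

```text
time: 28.32
ee_pos: [469.3, -249.9, 153.5]
eef_rot: [[0.547, 0.251, -0.799], [0.141, -0.968, -0.208], [-0.825, 0.001, -0.565]]
contact_force: [-0.5, -0.7, 0.0]
gripper_width: -0.001
```

```bash
python3 snap.py wrist w20
```

```text
28.325 [ 469.3 -249.9  153.5] [-50.5  -6.6 130.9  43.1  48.5  -2.3] [-0.5 -0.7  0. ] -0.0008859422980280825
```

View pics/w20.png

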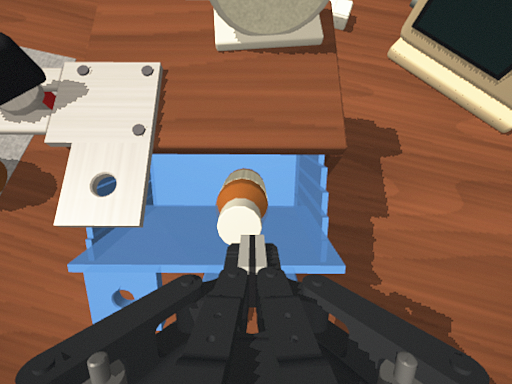

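>>> {"op": "step_arm", "data": {
  "increments": [
    {"tx":0,"ty":0,"tz":0.4,"wx":0,"wy":0,"wz":0,"grip":1},
    {"tx":0,"ty":0,"tz":0.4,"wx":0,"wy":0,"wz":0,"grip":1},
    {"tx":0,"ty":0,"tz":0.4,"wx":0,"wy":0,"wz":0,"grip":1},
    {"tx":0,"ty":0,"tz":0.2,"wx":0,"wy":0,"wz":0,"grip":1},
    {"tx":0,"ty":0,"tz":0,"wx":0,"wy":0,"wz":0,"grip":1}
  ]
}}

```text
time: 29.0
ee_pos: [457.8, -252.7, 145.3]
eef_rot: [[0.547, 0.251, -0.799], [0.141, -0.968, -0.207], [-0.825, 0.0, -0.565]]
contact_force: [0.4, 0.3, 2.0]
gripper_width: 0.001
```

>>> {"op": "step_arm", "data": {
  "increments": [
    {"tx":0,"ty":0,"tz":0.25,"wx":0,"wy":0,"wz":0,"grip":1},
    {"tx":0,"ty":0,"tz":0.25,"wx":0,"wy":0,"wz":0,"grip":1},
    {"tx":0,"ty":0,"tz":0,"wx":0,"wy":0,"wz":0,"grip":1}
  ]
}}

```text
time: 29.38
ee_pos: [456.5, -253.1, 144.5]
eef_rot: [[0.551, 0.25, -0.796], [0.143, -0.968, -0.205], [-0.822, -0.001, -0.569]]
contact_force: [13.6, 5.0, 1.1]
gripper_width: -0.005
```

>>> {"op": "step_arm", "data": {
  "increments": [
    {"tx":0,"ty":0,"tz":-0.5,"wx":0,"wy":0,"wz":0,"grip":1},
    {"tx":0,"ty":0,"tz":-0.7,"wx":0,"wy":0,"wz":0,"grip":1},
    {"tx":-2,"ty":0,"tz":0,"wx":0,"wy":0,"wz":0,"grip":1},
    {"tx":-4,"ty":0,"tz":0,"wx":0,"wy":0,"wz":0,"grip":1},
    {"tx":-4,"ty":0,"tz":0,"wx":0,"wy":0,"wz":0,"grip":1},
    {"tx":0,"ty":0,"tz":0,"wx":0,"wy":0,"wz":0,"grip":1},
    {"tx":0,"ty":0,"tz":0,"wx":0,"wy":0,"wz":0,"grip":1},
    {"tx":0,"ty":0,"tz":0,"wx":0,"wy":0,"wz":0,"grip":1}
  ]
}}

```text
time: 30.38
ee_pos: [408.5, -264.1, 229.9]
eef_rot: [[0.545, 0.252, -0.8], [0.144, -0.968, -0.206], [-0.826, -0.003, -0.564]]
contact_force: [-0.4, 0.1, -0.3]
gripper_width: 0.002
```

```bash
python3 snap.py wrist w21; python3 snap.py scene s21
python3 - <<'E'
from unit import *
import cv2
c=cam("w21");s=cam("s21")
for a in (.55,.6,.65):
    print(a,"w hole",proj(c,D(-28,60,138,a),c["T"]).round(1),"s hole",proj(s,D(-28,60,138,a)).round(1),"w tab",proj(c,D(-6,-60,168,a),c["T"]).round(1),"fronttop",proj(c,D(0,-79,138,a),c["T"]).round(1),proj(c,D(0,79,138,a),c["T"]).round(1))
print("lug",proj(c,W(-118,35,160),c["T"]).round(1),proj(c,W(-118,85,160),c["T"]).round(1))
for x in (13,23,35): print("cap pred",x,proj(c,D(x,-22,126),c["T"]).round(1),proj(s,D(x,-22,126)).round(1),"base",proj(c,D(x,-22,6),c["T"]).round(1))
cv2.imwrite("pics/w21z.png",cv2.resize(c["img"][60:260,110:330],None,fx=3.5,fy=3,interpolation=cv2.INTER_CUBIC))
cv2.imwrite("pics/s21z.png",cv2.resize(s["img"][30:190,165:325],None,fx=3.7,fy=3.7,interpolation=cv2.INTER_CUBIC))
E
```

```text
30.375 [ 408.5 -264.1  229.9] [-58.8 -15.4 129.   38.   61.5  -0.6] [-0.4  0.1 -0.3] 0.0023131151428384218
30.425 [ 408.6 -264.1  230. ] [-58.8 -15.4 129.   38.   61.5  -0.6] [0.7 0.6 0.6] -0.0027352447384261917
0.55 w hole [166.1 228.9] s hole [275.9 110.1] w tab [284.9 218.7] fronttop [300.4 203.4] [145.3 203.1]
0.6 w hole [167.1 234.5] s hole [277.7 110.6] w tab [284.6 227.1] fronttop [300.  209.8] [146.1 209.6]
0.65 w hole [168.2 239.7] s hole [279.5 111.2] w tab [284.2 235.1] fronttop [299.7 216. ] [146.9 215.8]
lug [181.8 174.3] [127.8 174.3]
cap pred 13 [244.7 194.2] [253.9  83.1] base [247.1 170.8]
cap pred 23 [244.6 185. ] [250.7  82.6] base [247.  164.1]
cap pred 35 [244.5 173.7] [246.7  82. ] base [247.  155.9]
```

View pics/w21z.png

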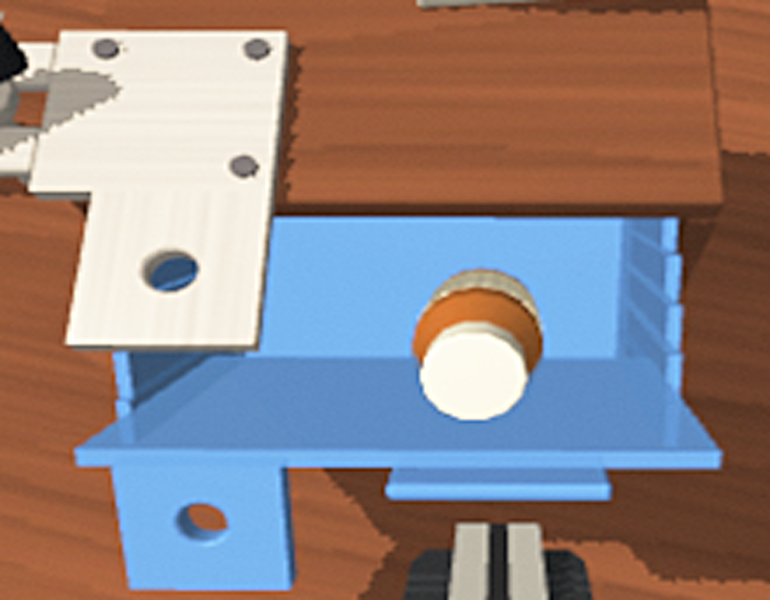

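View pics/s21z.png

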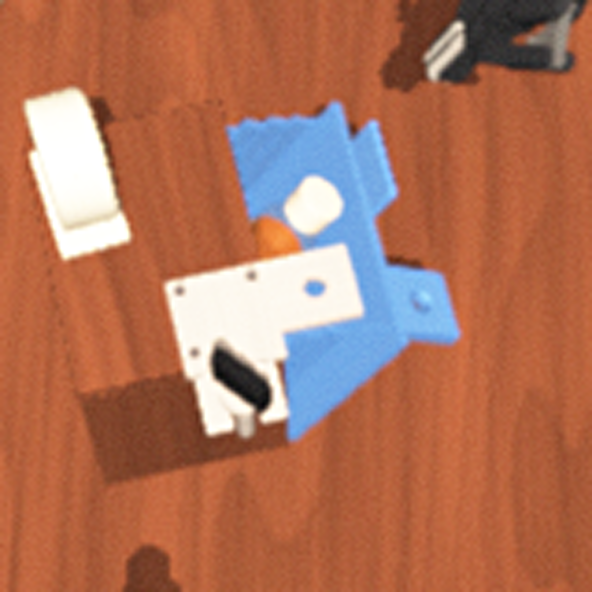

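Run:
```python
from h import *
import cv2
a=cv2.imread("pics/top0.png");b=cv2.imread("pics/t19.png")
d=cv2.absdiff(a,b).max(2)
print("tray diff px",(d[130:250,160:250]>40).sum(),"clock",(d[112:150,335:385]>40).sum())
from rig import arm
s=arm.state();print(s["time"],s["contact_force"].round(1))
print(arm.hand_in())
```

```text
tray diff px 293 clock 0
30.475 [ 0.6 -0.7  0.3]
the job is handed in; nothing more can be done
None
```

The job is done and handed in at about 30.5 s of the 67 s allowed; the hand-in gave no verdict.

- **Pin:** I drew it straight up out of the bore and lowered it into the side notch until the collar took load (about 5 N). I then released it. Later wrist and scene images still show it hanging there, upright.
- **Drawer:** I tipped it out by hooking behind the tab until it met its stop at about 13 N. After I placed the bottle, the wrist image showed it had crept back to about 0.56 rad. The scene camera read about 0.60 rad at that moment, so the two disagreed. I pushed the tab to the stop again, with a firm 13 N reaction. The last wrist image reads 0.60 rad from three features, and the last scene view fits that.
- **Bottle:** The slim amber bottle was placed tilted, touching both the floor and the front of the drawer, then released. The last wrist image puts its cap where it should be if it leans flat along the front: about 25 mm from the front (23 mm nominal), 22 mm off the middle. I did not measure its lean angle separately. An earlier two-view position fix, taken while the arm was still settling, came out about 11 mm low along the front. I put that down to pose error.
- **Bystanders:** Comparing the start and late top views, the clock area shows no change. The tray area has 293 changed pixels. I put these down to the removed bottle and its shadow, since the other items look unmoved. I made no separate position measurement of them.
- **Robot:** At hand-in the arm was clear, with no contact force above sensor noise.

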